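# Wedge the drain board up to its mark and pack the compressor parts

### The job

First slide the wooden wedge, thin end first, under the free edge of the hinged drain board until the board's brass pointer is level with the mark on the gauge post, and leave it wedged there. Then pack the cleaned compressor parts flat in the green box on the board, heaviest lowest: the two iron castings side by side on the floor of the box, each aluminium cover there is directly on top of the castings, and the thin copper valve plates on top of those, on covers or on bare casting. Leave the gauge mark and the other tools on the bench alone; at the end the pointer must still be level with its mark.

Things in the scene. Friction and masses are not known exactly. Their poses are not given: they have to be found in the camera images.
- wedge: loose hardwood wedge, 190 mm long x 50 mm wide. Origin: middle of its underside; x axis points to the thin end. Top level, 41 mm high, over the thick end (x -95 to -55 mm: grip here, across y), then an even slope down to 5 mm at the thin end (x +95 mm): 0.24 mm height per mm. Under load it stays put by friction
- drain_board: plywood board 170 mm wide, 12 mm thick, hinged to a grey block, carrying the green box; 1.3 kg together. Origin: mid-width on the hinge axis, 34 mm above the bench; y axis from hinge to free edge (round brass nosing, 12 mm diameter, 245 mm from the hinge), x along the hinge. At the start the free edge hangs at its low stop, the nosing's underside about 12 mm above the bench
- edge (a point): lowest line of the brass nosing at the free edge of the board, mid-width; the wedge goes in here, thin end first, across the edge (along the board's -y)
- pointer (a point): tip of the brass pointer tab that sticks out at the +x end of the board's free edge; it rises with the edge (at mid thickness of the board, 6 mm above the nosing's underside)
- mark (a point): the height mark: a small white-painted steel blade (3 mm thick, mark at mid thickness) on the black collar of the square gauge post beside the free edge, next to the pointer. Its height differs from job to job; the collar stays where it is set
- box_floor (a point): centre of the floor of the open green parts box fixed on the board (it moves with the board); x, y, z as the board's. Inside 126 mm (x) by 190 mm (y), walls 6 mm thick and 62 mm high above the floor, so two castings fit side by side, long sides along x, at y = +42 and -42 mm, with 25 mm beside each for a finger
- casting_a: 110 mm long (its x axis) x 56 mm wide (y) x 34 mm high block of dark cast iron with cooling fins round its sides and a flat top, about 0.65 kg: the heavy kind. Origin: centre of its underside
- casting_b: 110 mm long (its x axis) x 56 mm wide (y) x 34 mm high block of dark cast iron with cooling fins round its sides and a flat top, about 0.65 kg: the heavy kind. Origin: centre of its underside
- cover_a: 104 mm long (its x axis) x 56 mm wide (y) x 16 mm high aluminium cover with four round corner bosses and a flat top, about 0.17 kg: the middle kind. Origin: centre of its underside. May be absent
- cover_b: 104 mm long (its x axis) x 56 mm wide (y) x 16 mm high aluminium cover with four round corner bosses and a flat top, about 0.17 kg: the middle kind. Origin: centre of its underside. May be absent
- plate_a: 96 mm long (its x axis) x 56 mm wide (y) x 6 mm thick flat copper-coloured valve plate with one round hole and three slots, 0.09 kg: the light kind. Origin: centre of its underside. May be absent
- plate_b: 96 mm long (its x axis) x 56 mm wide (y) x 6 mm thick flat copper-coloured valve plate with one round hole and three slots, 0.09 kg: the light kind. Origin: centre of its underside. May be absent
- plate_c: 96 mm long (its x axis) x 56 mm wide (y) x 6 mm thick flat copper-coloured valve plate with one round hole and three slots, 0.09 kg: the light kind. Origin: centre of its underside. May be absent
- black_cap: round black plastic cap, 50 mm across, 20 mm high, beside the parts; a bystander, to be left where it is. Origin: its underside's centre
- hammer: bench hammer, 260 mm, wooden handle; a bystander, to be left where it is. Origin: its underside's centre
- screwdriver: screwdriver, 150 mm, amber handle; a bystander, to be left where it is. Origin: its underside's centre
- oil_can: blue can, 66 mm across, 150 mm high; a bystander, to be left where it is. Origin: its underside's centre

How it is judged (in metres and radians):
On the way, in this order (a step that is already met when the one before it is completed fails the run):
1. the wedge holds the board with the pointer level with the mark (z of pointer in the frame of mark between -0.003 and 0.003 m and contact force between wedge and drain_board above 0.5 N), for 0.4 s.
2. both castings lie flat on the floor of the box (x of casting_a in the frame of box_floor between -0.03 and 0.03 m and y of casting_a in the frame of box_floor between -0.075 and 0.075 m and z of casting_a in the frame of box_floor between -0.005 and 0.006 m and angle between the z axis of each of casting_a, casting_b and the z axis of box_floor, either way round below 0.12 rad and linear speed of each of casting_a, casting_b below 0.03 m/s and x of casting_b in the frame of box_floor between -0.03 and 0.03 m and y of casting_b in the frame of box_floor between -0.075 and 0.075 m and z of casting_b in the frame of box_floor between -0.005 and 0.006 m), for 0.2 s.
At the end, for the whole second after the job is handed in: Wedge carries the board, pointer within 3 mm of the mark. In the box, flat (0.12 rad), at rest: castings on the floor, every cover directly on castings (underside 29 to 38.5 mm above floor), every plate above the castings (29 to 75 mm); centres within 30 mm (x) and 75 mm (y) of its middle (all of step 1 and all of step 2 and x of cover_a in the frame of box_floor between -0.03 and 0.03 m and y of cover_a in the frame of box_floor between -0.075 and 0.075 m and z of cover_a in the frame of box_floor between 0.029 and 0.0385 m and angle between the z axis of each of cover_a, cover_b, plate_a, plate_b, plate_c and the z axis of box_floor, either way round below 0.12 rad and linear speed of each of cover_a, cover_b, plate_a, plate_b, plate_c below 0.03 m/s and x of cover_b in the frame of box_floor between -0.03 and 0.03 m and y of cover_b in the frame of box_floor between -0.075 and 0.075 m and z of cover_b in the frame of box_floor between 0.029 and 0.0385 m and x of plate_a in the frame of box_floor between -0.03 and 0.03 m and y of plate_a in the frame of box_floor between -0.075 and 0.075 m and z of plate_a in the frame of box_floor between 0.029 and 0.075 m and x of plate_b in the frame of box_floor between -0.03 and 0.03 m and y of plate_b in the frame of box_floor between -0.075 and 0.075 m and z of plate_b in the frame of box_floor between 0.029 and 0.075 m and x of plate_c in the frame of box_floor between -0.03 and 0.03 m and y of plate_c in the frame of box_floor between -0.075 and 0.075 m and z of plate_c in the frame of box_floor between 0.029 and 0.075 m); the robot touches nothing.
It fails at once if a bystander was moved more than 40 mm (distance of any of black_cap, hammer, screwdriver, oil_can from where it was at the start of the episode above 0.04 m).
It fails at once if the gauge's mark was shifted by more than 4 mm (distance of mark from where it was at the start of the episode above 0.004 m).
Of cover_a, cover_b only 1 to 2 are there at a start; the rules pass over those that are not, and their reading is None.
Of plate_a, plate_b, plate_c only 2 to 3 are there at a start; the rules pass over those that are not, and their reading is None.
At some moment in a run one of casting_a, casting_b, cover_a, cover_b, plate_a, plate_b, plate_c may be knocked a few centimetres aside while the robot is not near it.
It also fails if it takes over 210 s, if anything falls off the work surface, if the arm or the gripper's body presses on something with over 40 N, if the wrist force passes 120 N, or if a joint passes its speed limit or range.

### The arm

A 7-joint arm with a two-finger parallel gripper is mounted at the origin on the work surface. World frame = base frame: x ahead of the robot, y to its left, z up, the work surface at z = 0. Lengths are in m, angles in degrees, forces in N, time in s.
With the tool pointing down it reaches from about 0.425 to 0.875 m from the base axis. Payload 4.7 kg.
Tool frame: the origin (TCP) lies between the finger pads; the fingertips stand env.tip_reach ahead of it and the grasp point (between the pads) lies 2 mm behind it (env.tip_reach is the distance from the TCP to the fingertips, in m); z points along the fingers, y is the line along which they close (so a half turn about z gives the same grasp; the last joint's range is limited). The gripper opens to 87 mm and grips with 3 to 60 N. Pads are 19 mm wide; open, the fingers measure 117 mm over their backs; the gripper's body (75 mm by 190 mm) begins 51 mm behind the grasp point.
Start: joints at [72.141, 18.392, -4.016, 83.108, 1.295, 78.541, -3.26], TCP at [0.208, -0.616, 0.218] pointing down, gripper open.
Joint ranges: [-163.93, 163.93], [-17.29, 119.83], [-79.2, 71.16], [3.27, 140.29], [-89.18, 269.18], [5.43, 117.66], [-154.24, 154.24]. Speed limits (degrees/s): [147.25, 147.25, 180, 180, 180, 180, 180].

### API

Orientations are given as [roll, pitch, yaw] about the fixed x, y, z axes, in that order (R = Rz(yaw) Ry(pitch) Rx(roll)).
In Python, from cell import env gives the robot as it stands.
- The arm moves only by the shell command python3 steer.py 'ROWS' [FORCE]. ROWS is rows parted by semicolons, their numbers by spaces, 1 to 8 of them, each of 5 numbers: dx, dy, dz in m, then a turn about the tool's z in degrees, then the finger opening in m; each row is the pose to reach, as a shift and turn from the pose commanded when the command began, along the tool's axes at that moment; what a row does not reach only later rows make up. A row lasts 1/12 s, in which the tool goes at most 0.0417 m and 7.16 degrees, less where a joint would pass 70% of its speed; a pose out of reach is approached as far as the arm can. The fingers move at their own pace and stop on an object; FORCE is the grip in N (left out, the last holds). Time passes only in rows, so rows that do not move let the fingers close. It prints the time, the measured TCP pose, the force, the opening and the grip force at its end.
- env.get_obs(): the state, without advancing time (a new reading comes with each control period).
- env.read_camera(name): name is "scene" or "top"; returns a dict with "color" (420x560x3 uint8, blue, green, red), "fx", "fy", "cx", "cy" (pixels), "world_from_camera" (4x4, takes a point from camera to world coordinates). Camera axes: x right, y down, z forward; pixel columns grow to the right and rows downward; lengths in m; the calibration is good to about 2 mm. A picture is of the moment at which its call begins. There is no depth.
- env.sign_off(): hands the job in; it is judged then, once.
The state is a dict: "time_s": time; "qpos": joint angles; "joint_velocities": joint speeds; "effort": joint torques, N m; "tool_pos": TCP position; "tool_rot": TCP orientation; "force": force on the tool from outside, world axes, zero at the start; "wrist_torque": the same for the moment, N m; "grip_width": finger opening in m; "grasp_force": force on a finger pad.
Only numpy, scipy, OpenCV 4.12 (cv2) and the standard library are available. Lean on these libraries where they do the work, as an engineer would, in place of code of your own. Each camera call takes 0.05 s, during which the arm holds its last target. There are 200 camera calls.

## Working session

There is one attempt and no reset: what is moved stays moved. The work goes in short steps, Python scripts to look and compute and a shell command to move; the robot and the scene stay as the last step left them, time stands still between calls to the robot, and variables do not carry over. Pictures are saved under pics/ and viewed, at most 14 in all, crops included, and the job is handed in when it is done.

```bash
ls; mkdir -p pics
python3 - <<'E'
from cell import env
import cv2
o=env.get_obs();print(o, env.tip_reach)
for n in("scene","top"):
    c=env.read_camera(n);cv2.imwrite(f"pics/{n}0.png",c["color"]);print(n,c["fx"],c["fy"],c["cx"],c["cy"],c["world_from_camera"].tolist() if hasattr(c["world_from_camera"],'tolist') else c["world_from_camera"])
E
```

```text
cell.py
pics
steer.py
{'time_s': 0.0, 'qpos': array([72.14121313, 18.43896598, -4.01593874, 83.17549496,  1.29592177,
       78.53932268, -3.25985325]), 'joint_velocities': array([-0.09238371,  0.01721096, -0.03435083, -0.0425738 ,  0.0845587 ,
       -0.04256866,  0.07233943]), 'effort': array([ 7.27543738e-04, -4.91284096e+01, -4.03586207e-01, -3.12532425e+01,
       -6.39189966e-02,  4.38356667e-02,  1.68796796e-04]), 'tool_pos': array([ 0.20781156, -0.61529575,  0.21695743]), 'tool_rot': array([-1.79891512e+02,  6.48486615e-03,  1.86692730e+01]), 'force': array([-0.40499801,  0.08298909,  0.5647626 ]), 'wrist_torque': array([-0.05383916,  0.00740684, -0.00376095]), 'grasp_force': 0.0, 'grip_width': 0.08719903347553899} 0.017
scene 424.79724159768466 424.79724159768466 280.258788023596 215.32722815205338 [[-0.7831505147019894, 0.3936598627065787, -0.4813597239236437, 1.161982601845826], [0.6215628222929722, 0.5183524195365474, -0.5873418315630192, 0.7858427048849961], [0.018301072788336658, -0.7591723662347337, -0.6506322994444337, 0.8814253042482638], [0.0, 0.0, 0.0, 1.0]]
top 482.7292175230688 482.7292175230688 284.466443385857 210.6807149986109 [[0.0021236111401085546, -0.9934768828673293, 0.11401391793961338, 0.42261334247457977], [-0.9999436918486664, -0.0032950891384828755, -0.010087394095061247, 0.059340052065570116], [0.010397278864454485, -0.11398607632419294, -0.9934279395086643, 1.3876926563606329], [0.0, 0.0, 0.0, 1.0]]
```
View pics/scene0.png

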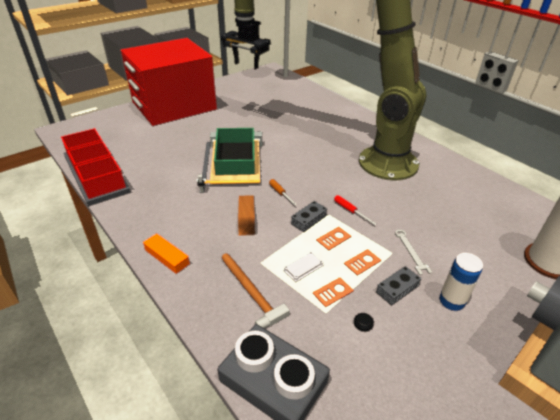

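View pics/top0.png

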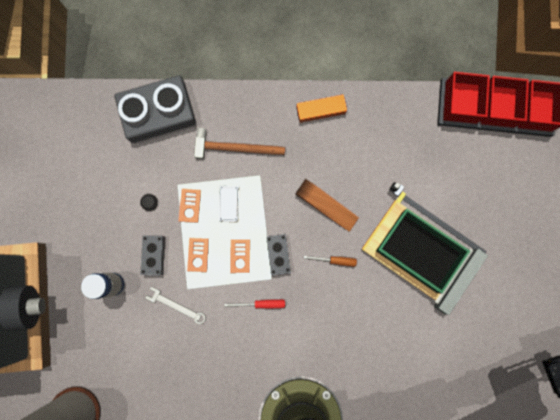

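Run:
```python
import cv2
t=cv2.imread("pics/top0.png");s=cv2.imread("pics/scene0.png")
cv2.imwrite("pics/c1.png",cv2.resize(t[170:320,290:490],None,fx=4,fy=4,interpolation=cv2.INTER_CUBIC))
cv2.imwrite("pics/c2.png",cv2.resize(s[115:245,185:285],None,fx=4.6,fy=4.6,interpolation=cv2.INTER_CUBIC))
```

View pics/c1.png

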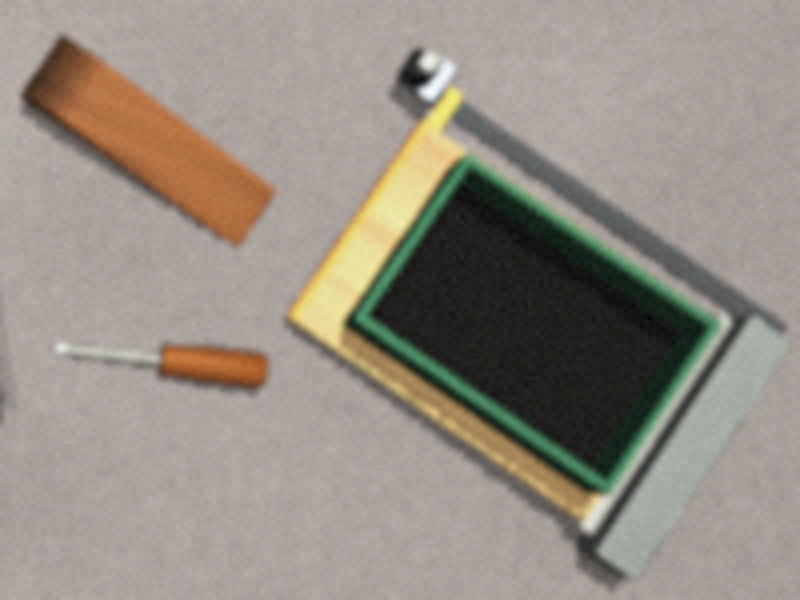

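View pics/c2.png

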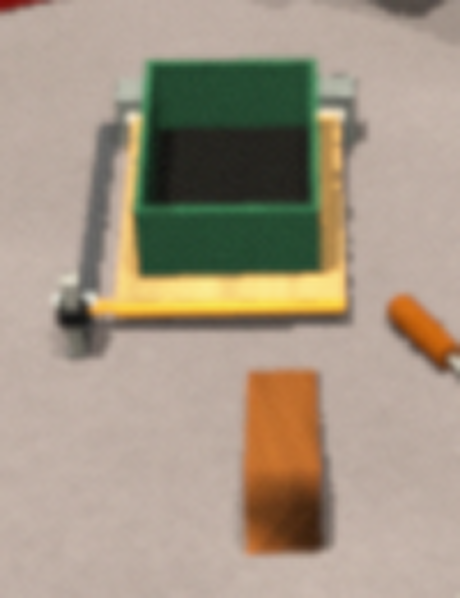

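```bash
cat > h.py <<'E'
import numpy as np, cv2
from cell import env
def avg(n,k=8):
    cs=[env.read_camera(n) for _ in range(k)]
    c=cs[0]; c["img"]=np.mean([x["color"].astype(np.float32) for x in cs],0); c["M"]=np.array(c["world_from_camera"]); return c
def ray(c,px):
    M=c["M"]; d=M[:3,:3]@np.array([(px[0]-c["cx"])/c["fx"],(px[1]-c["cy"])/c["fy"],1.]); return M[:3,3],d
def at_z(c,px,z):
    o,d=ray(c,px); return o+d*(z-o[2])/d[2]
def proj(c,P):
    M=c["M"]; q=M[:3,:3].T@(np.asarray(P,float)-M[:3,3]); return np.array([c["fx"]*q[0]/q[2]+c["cx"],c["fy"]*q[1]/q[2]+c["cy"]])
def tri(c1,p1,c2,p2):
    o1,d1=ray(c1,p1);o2,d2=ray(c2,p2)
    s=np.linalg.lstsq(np.c_[d1,-d2],o2-o1,rcond=None)[0]; a=o1+s[0]*d1;b=o2+s[1]*d2
    return (a+b)/2,np.linalg.norm(a-b)
def go(x,y,z,yaw=None):
    """shift/turn in tool axes from the present pose; yaw modulo 180"""
    o=env.get_obs(); p=o["tool_pos"]; w=np.radians(o["tool_rot"][2]); d=np.array([x,y,z])-p
    t=0 if yaw is None else -((yaw-o["tool_rot"][2]+90)%180-90)
    print("dx dy dz turn: %.4f %.4f %.4f %.1f"%(d[0]*np.cos(w)+d[1]*np.sin(w), d[0]*np.sin(w)-d[1]*np.cos(w), -d[2], t), "q7 %.0f"%o["qpos"][6])
E
python3 - <<'E'
from h import *
c=avg("top",8); img=c["img"]; s=avg("scene",8)
np.savez("avg0.npz",t=img,s=s["img"])
hsv=cv2.cvtColor(img.clip(0,255).astype(np.uint8),cv2.COLOR_BGR2HSV)
def rect(mask,box,z,name):
    u0,v0,u1,v1=box; m=np.zeros_like(mask); m[v0:v1,u0:u1]=mask[v0:v1,u0:u1]
    cs=cv2.findContours(m,cv2.RETR_EXTERNAL,cv2.CHAIN_APPROX_NONE)[0]; k=max(cs,key=cv2.contourArea)
    P=np.array([at_z(c,q[0],z)[:2] for q in k],np.float32)
    (cx,cy),(w,h),a=cv2.minAreaRect(P*1000)
    if w<h: w,h,a=h,w,a+90
    print(name,"c %.0f %.0f  size %.0fx%.0f  long-axis yaw %.1f"%(cx,cy,w,h,(a+90)%180-90))
H,S,V=[hsv[...,i].astype(int) for i in range(3)]
dark=((V<105)*255).astype(np.uint8); cop=((S>130)&(V>110)&(H<18))*255; cop=cop.astype(np.uint8)
rect(dark,(130,225,175,285),.034,"castL"); rect(dark,(262,225,298,285),.034,"castR")
rect(cop,(175,180,208,230),.006,"pl1");rect(cop,(183,228,215,280),.006,"pl2");rect(cop,(225,230,256,280),.006,"pl3")
rect((((S>100)&(H<18))*255).astype(np.uint8),(288,170,365,240),.02,"wedge")
rect((((S>100)&(H>55)&(H<90))*255).astype(np.uint8),(360,190,490,320),.09,"boxrim")
for n,p,z in [("thickA",(295,193.7),.041),("thickB",(305.5,179.3),.041),("thinA",(350,231.2),.005),("thinB",(358.7,218),.005),
  ("edge-",(362.5,249.5),.024),("edge+",(396.5,199),.024),("hingeblk",(485.7,252),.04),("hb2",(448,314),.04)]:
    print(n,at_z(c,p,z)[:2].round(4))
M=tri(c,(398.8,187.5),s,(185+95/4.6,115+303/4.6)); print("mark",M)
cv2.imwrite("pics/m1.png",np.vstack([cv2.resize(img[170:215,375:420],None,fx=8,fy=8,interpolation=cv2.INTER_CUBIC)[:300],cv2.resize(s["img"][160:200,190:235],None,fx=8,fy=8,interpolation=cv2.INTER_CUBIC)[:300]]) )
cc=img[180:232,212:246]; print(proj(c,[.7,.2,0]))
E
```

```text
castL c 450 392  size 111x24  long-axis yaw -1.6
castR c 437 61  size 28x28  long-axis yaw -89.9
pl1 c 595 319  size 87x49  long-axis yaw -3.9
pl2 c 454 292  size 86x49  long-axis yaw -2.7
pl3 c 443 172  size 71x48  long-axis yaw -1.7
wedge c 596 -76  size 186x53  long-axis yaw 54.6
boxrim c 465 -326  size 203x139  long-axis yaw 55.3
thickA [0.6255 0.0161]
thickB [ 0.6668 -0.0137]
thinA [ 0.5226 -0.1431]
thinB [ 0.5608 -0.1688]
edge- [ 0.4696 -0.175 ]
edge+ [ 0.6138 -0.2747]
hingeblk [ 0.4629 -0.5171]
hb2 [ 0.2925 -0.4051]
mark (array([ 0.63569805, -0.27047814,  0.04230489]), np.float64(0.021075971929573185))
[231.52884577 170.29402344][ WARN:0@14.920] global loadsave.cpp:1063 imwrite_ Unsupported depth image for selected encoder is fallbacked to CV_8U.
```

View pics/m1.png

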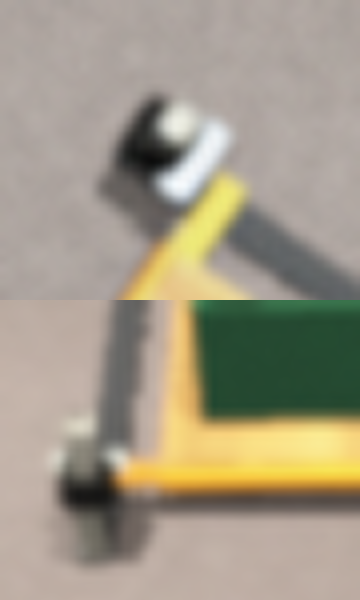

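Run:
```python
from h import *
c=avg("top",1); s=avg("scene",1)
T=lambda x,y:(375+(x+.5)/8-.5,170+(y+.5)/8-.5); S=lambda x,y:(190+(x+.5)/8-.5,160+(y+.5)/8-.5)
for n,a,b in [("A",(176,193),(122,155)),("B",(222,132),(54,160)),("tabtip",(236,184),(118,172))]:
    print(n,tri(c,T(*a),s,S(*b)))
# board fit: nosing line ends & rim
e0=at_z(c,(362.2,249.2),.018)[:2]; e1=at_z(c,(396.2,198.7),.018)[:2]; print(e0,e1,np.linalg.norm(e1-e0),np.degrees(np.arctan2(*(e1-e0)[::-1])))
z=np.load("avg0.npz")
g=z["s"][165:195,185:225]; cv2.imwrite("pics/m2.png",cv2.resize(g,None,fx=20,fy=20,interpolation=cv2.INTER_CUBIC).clip(0,255).astype(np.uint8))
```

```text
A (array([ 0.62644966, -0.2707571 ,  0.0429112 ]), np.float64(0.0004273349000466608))
B (array([ 0.64892934, -0.28846797,  0.03984715]), np.float64(0.0006956592357192137))
tabtip (array([ 0.62658766, -0.2918976 ,  0.02412292]), np.float64(0.014755305650477831))
[ 0.47062356 -0.17518581] [ 0.61550041 -0.27533042] 0.17611997146962402 -34.65376146524702
```

View pics/m2.png

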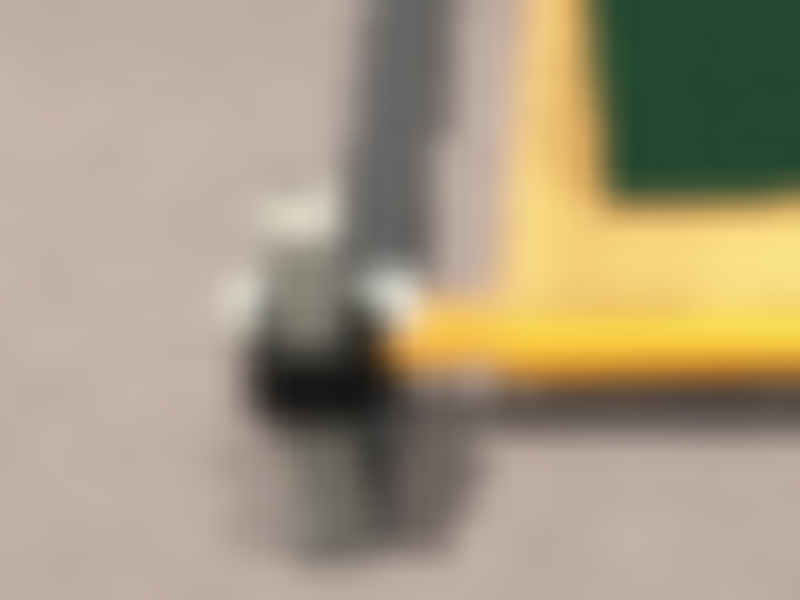

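```bash
cat > lvl.py <<'E'
from h import *
def half(img,p0,p1,n=200):
    """first point along p0->p1 where chroma R-B passes half its range"""
    ch=(img[...,2]-img[...,0]).astype(np.float32); t=np.linspace(0,1,n)
    P=np.outer(1-t,p0)+np.outer(t,p1); v=cv2.remap(ch,P[:,0].astype(np.float32)[None],P[:,1].astype(np.float32)[None],cv2.INTER_LINEAR)[0]
    i=np.argmax(v>(v.min()+v.max())/2); return P[i]
def nosing(c,zc,E0,E1,side):
    """fit image line of outer silhouette, compare with prediction. returns mean offset px along scan normal"""
    r=[]
    for t in np.linspace(.15,.85,15):
        A=np.r_[E0+(E1-E0)*t,zc]; ax=np.r_[(E1-E0)/np.linalg.norm(E1-E0),0]
        d=A-c["M"][:3,3]; n=np.cross(ax,d); n/=np.linalg.norm(n)
        if n@np.array([*side,-.3])<0:n=-n
        q=proj(c,A+.006*n); w=q-proj(c,A); w/=np.linalg.norm(w)
        m=half(c["img"],q+6*w,q-3*w); r.append((m-q)@w)
    return np.mean(r),np.std(r)
E
python3 - <<'E'
from lvl import *
z=np.load("avg0.npz"); c=avg("top",1); s=avg("scene",1); c["img"]=z["t"]; s["img"]=z["s"]
e0=np.array([.4706,-.1752]);e1=np.array([.6155,-.2753]); ax=(e1-e0)/np.linalg.norm(e1-e0); yb=np.array([-ax[1],ax[0]]); 
e0=e0-.006*yb;e1=e1-.006*yb
for k in range(4):
    o=nosing(c,.018,e0,e1,yb); print("top off",o); e0=e0+yb*o[0]*.0028;e1=e1+yb*o[0]*.0028
print("axis",e0,e1,"yb",yb,np.degrees(np.arctan2(yb[1],yb[0])))
for zz in(.014,.018,.022): print("scene off at zc",zz,nosing(s,zz,e0,e1,yb))
# blade
T=lambda x,y:np.array((375+(x+.5)/8-.5,170+(y+.5)/8-.5)); mid=T(199,162.5)
o,d=ray(c,mid); N=np.cross(d,np.r_[ax,0])
for q in[(204.2,179.0),(196.6,179.65),(200.5,179.3)]:
    o2,d2=ray(s,q); print("blade",o2+d2*((o-o2)@N)/(d2@N))
g=z["t"][175:205,385:425]
cv2.imwrite("pics/m3.png",cv2.resize(g,None,fx=20,fy=20,interpolation=cv2.INTER_CUBIC).clip(0,255).astype(np.uint8))
E
```

```text
top off (np.float64(1.1728643216080323), np.float64(0.15177543254656561))
top off (np.float64(0.009045226130655426), np.float64(0.16253465694805694))
top off (np.float64(0.0030150753768760346), np.float64(0.1538574973528401))
top off (np.float64(2.2870594307278226e-15), np.float64(0.15462369533617665))
axis [ 0.46907548 -0.17740683] [ 0.61397548 -0.27750683] yb [0.56838295 0.82276413] 55.36245909843187
scene off at zc 0.014 (np.float64(-1.6432160804020115), np.float64(0.06395940734350827))
scene off at zc 0.018 (np.float64(-0.723618090452259), np.float64(0.06741913499999126))
scene off at zc 0.022 (np.float64(0.22613065326633158), np.float64(0.07323592644115082))
blade [ 0.62795567 -0.27273934  0.04222487]
blade [ 0.64878929 -0.28742887  0.04012268]
blade [ 0.63809658 -0.27987918  0.04127509]
```

View pics/m3.png

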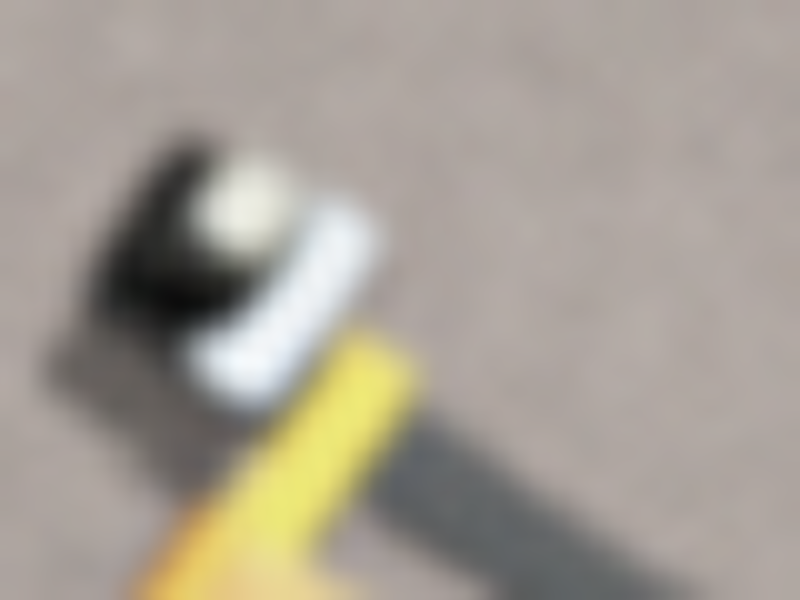

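```bash
python3 -c "
from h import *
go(.636,-.015,.12,55.9)"
```

```text
dx dy dz turn: 0.5978 -0.4322 0.0981 -37.2 q7 -3
```

```bash
python3 steer.py '.04 -.03 0 0 .087;.07 -.05 0 0 .087;.10 -.07 0 0 .087;.13 -.095 0 0 .087;.165 -.12 0 0 .087;.2 -.145 0 0 .087;.23 -.168 0 0 .087;.26 -.19 0 0 .087' 20; python3 steer.py '.035 -.025 0 0 .087;.07 -.05 0 0 .087;.10 -.07 0 0 .087;.13 -.095 0 0 .087;.165 -.12 0 0 .087;.2 -.145 0 0 .087;.23 -.168 0 0 .087;.26 -.19 0 0 .087'; python3 -c "
from h import *
go(.636,-.015,.12,55.9)"
```

```text
time_s: 1.77
tool_pos: [0.3948, -0.3502, 0.2184]
tool_rot: [180.0, -0.0, 18.7]
force: [0.8, -0.2, 1.2]
grip_width: 0.0869
grasp_force: 0.0
time_s: 2.43
tool_pos: [0.5801, -0.0868, 0.2184]
tool_rot: [180.0, -0.1, 18.7]
force: [0.7, -0.6, 0.4]
grip_width: 0.0872
grasp_force: 0.0
dx dy dz turn: 0.0760 -0.0501 0.0984 -37.2 q7 -71
```

```bash
python3 steer.py '.03 -.02 .015 -7 .087;.06 -.04 .03 -14 .087;.076 -.05 .05 -21 .087;.076 -.05 .07 -28 .087;.076 -.05 .09 -35 .087;.076 -.05 .0984 -37.2 .087;.076 -.05 .0984 -37.2 .087'
python3 - <<'E'
from h import *
c=avg("top",2); cv2.imwrite("pics/g1.png",cv2.resize(c["img"][150:270,270:430],None,fx=5,fy=5,interpolation=cv2.INTER_CUBIC).clip(0,255).astype(np.uint8))
go(.636,-.015,.022,55.9)
E
```

```text
time_s: 3.02
tool_pos: [0.6332, -0.0178, 0.1166]
tool_rot: [-179.7, 0.1, 55.9]
force: [-0.4, -0.2, 0.1]
grip_width: 0.0868
grasp_force: 0.0
dx dy dz turn: 0.0028 -0.0009 0.0978 -0.1 q7 -46
```

```bash
python3 steer.py '.001 0 .03 0 .087;.002 0 .06 0 .087;.002 0 .085 0 .087;.002 0 .0978 0 .087;.002 0 .0978 0 .087;.002 0 .0978 0 .04;.002 0 .0978 0 .04;.002 0 .0978 0 .04' 40;  python3 steer.py '0 0 0 0 .04;0 0 0 0 .04;0 0 0 0 .04' 40
```

```text
time_s: 3.78
tool_pos: [0.6379, -0.0159, 0.0242]
tool_rot: [179.8, -0.1, 55.8]
force: [-0.0, 0.3, 0.1]
grip_width: 0.0739
grasp_force: 0.0
time_s: 4.03
tool_pos: [0.6366, -0.0161, 0.0226]
tool_rot: [179.9, -0.0, 55.9]
force: [0.6, -0.3, -0.6]
grip_width: 0.055
grasp_force: 0.0
```

```bash
python3 steer.py '0 0 0 0 .04;0 0 0 0 .04;0 0 0 0 .04;0 0 0 0 .04' 40
python3 - <<'E'
from h import *
c=avg("top",4); np.save("g1.npy",c["img"]); cv2.imwrite("pics/g1.png",cv2.resize(c["img"][150:270,270:430],None,fx=5,fy=5,interpolation=cv2.INTER_CUBIC).clip(0,255).astype(np.uint8))
E
```

```text
time_s: 4.37
tool_pos: [0.6363, -0.016, 0.0223]
tool_rot: [180.0, 0.0, 55.9]
force: [-1.6, -0.6, 3.9]
grip_width: 0.0496
grasp_force: 40.0
```

View pics/g1.png

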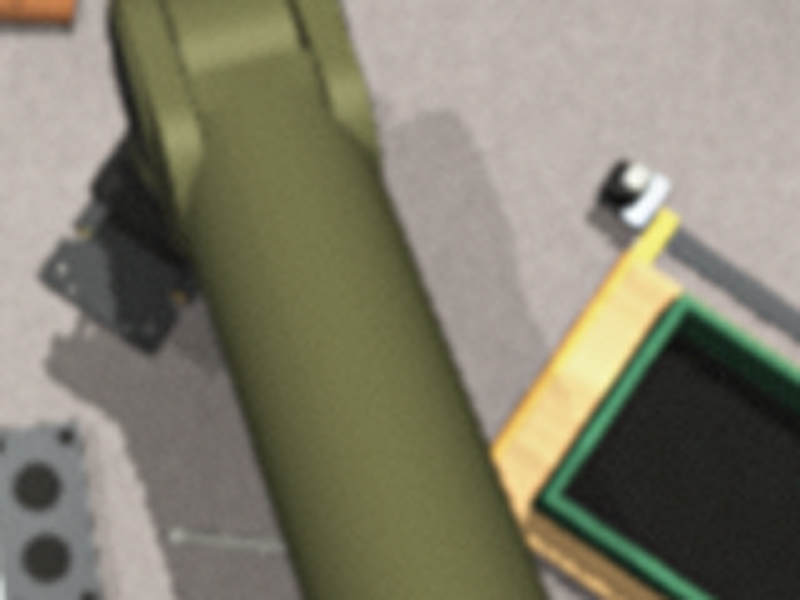

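```bash
python3 steer.py '-.015 .005 0 .3 .04;-.03 .01 0 .5 .04;-.045 .015 0 .5 .04;-.06 .015 0 .5 .04;-.07 .015 0 .5 .04;-.08 .015 0 .5 .04;-.08 .015 0 .5 .04' 50;  python3 steer.py '-.008 0 0 0 .04;-.018 0 0 0 .04;-.028 0 0 0 .04;-.038 0 0 0 .04;-.048 0 0 0 .04;-.058 0 0 0 .04;-.058 0 0 0 .04'
```

```text
time_s: 5.15
tool_pos: [0.6028, -0.0941, 0.0223]
tool_rot: [179.9, 0.1, 55.2]
force: [-0.2, -1.3, 6.8]
grip_width: 0.0493
grasp_force: 50.0
time_s: 5.73
tool_pos: [0.5719, -0.136, 0.0223]
tool_rot: [180.0, -0.3, 55.4]
force: [5.5, 6.5, 3.0]
grip_width: 0.0495
grasp_force: 50.0
```

Run:
```python
from lvl import *
p=env.get_obs()["tool_pos"][:2]; yb=np.array([.5684,.8228])
print("dist to nosing axis",(np.array([.5415,-.2275])-p)@-yb)
s=avg("scene",6); np.save("s1.npy",s["img"])
e0=np.array([.46908,-.17741]);e1=np.array([.61398,-.27751])
for zz in(.018,.026,.03,.034,.038,.042): print(zz,nosing(s,zz,e0,e1,yb))
```

```text
dist to nosing axis 0.09257270176541281
0.018 (np.float64(4.383919597989954), np.float64(2.5169180344243074))
0.026 (np.float64(2.415075376884422), np.float64(3.452997222477734))
0.03 (np.float64(2.33668341708543), np.float64(3.3315423250014633))
0.034 (np.float64(1.902512562814067), np.float64(3.315080518550582))
0.038 (np.float64(2.0321608040200996), np.float64(3.1479235202480815))
0.042 (np.float64(2.5567839195979856), np.float64(2.712103457468211))
```

```bash
python3 steer.py '-.008 0 0 0 .04;-.016 0 0 0 .04;-.024 0 0 0 .04;-.032 0 0 0 .04;-.038 0 0 0 .04;-.043 0 0 0 .04;-.043 0 0 0 .04;-.043 0 0 0 .04'
python3 - <<'E'
from lvl import *
p=env.get_obs()["tool_pos"][:2]; yb=np.array([.5684,.8228])
print("dist to nosing axis",(np.array([.5415,-.2275])-p)@-yb)
s=avg("scene",8);t=avg("top",8); np.savez("a2.npz",s=s["img"],t=t["img"])
g=lambda im,u,v:cv2.resize(im[v:v+30,u:u+40],None,fx=10,fy=10,interpolation=cv2.INTER_CUBIC).clip(0,255).astype(np.uint8)
f=cv2.resize(s["img"][130:220,185:305],None,fx=20/3,fy=20/3,interpolation=cv2.INTER_CUBIC).clip(0,255).astype(np.uint8)[:300]
cv2.imwrite("pics/p2.png",np.vstack([np.hstack([g(s["img"],185,160),g(t["img"],385,172)]),cv2.resize(s["img"][130:190,185:345],(800,300),interpolation=cv2.INTER_CUBIC).clip(0,255).astype(np.uint8)]))
E
```

```text
time_s: 6.7
tool_pos: [0.548, -0.1704, 0.0223]
tool_rot: [180.0, -0.3, 55.5]
force: [5.3, 8.6, 3.2]
grip_width: 0.0491
grasp_force: 50.0
dist to nosing axis 0.050659817660201216
```

View pics/p2.png

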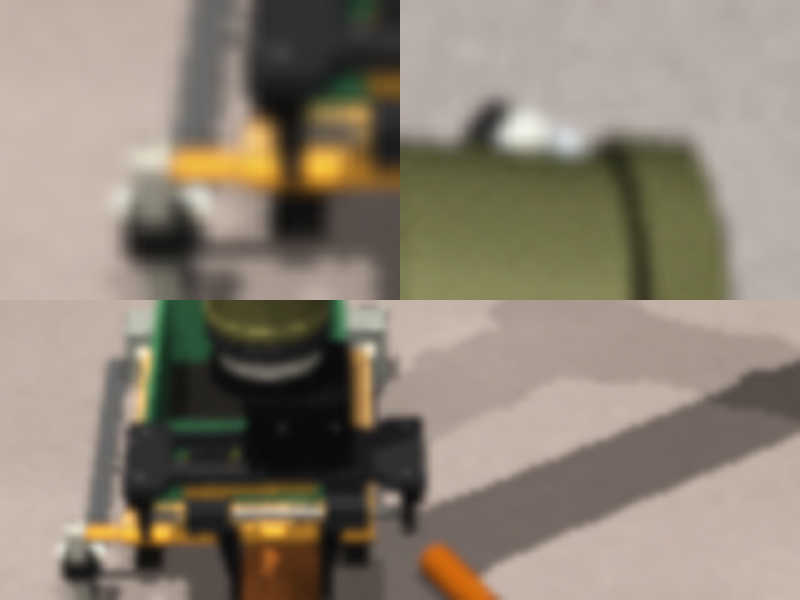

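Run:
```python
from lvl import *
s=avg("scene",1);t=avg("top",1)
a=np.load("avg0.npz");b=np.load("a2.npz")
e0=np.array([.46908,-.17741]);e1=np.array([.61398,-.27751]);ax=(e1-e0)/np.linalg.norm(e1-e0)
# nosing column profile in scene: start and now (yellow chroma), columns near tab
for nm,im,cols,r in(("start",a["s"],(207,208,210,212,214),(174,190)),("now",b["s"],(203,204,205,206,207),(168,184))):
    ch=im[...,2]-im[...,0]
    for u in cols:
        col=ch[r[0]:r[1],u]; print(nm,u,col.round().astype(int).tolist(), end=' ')
        P=[e0+ax*k for k in np.linspace(.15,.22,141)]
        for zc in((.018,) if nm=="start" else (.0397,)):
            q=np.array([proj(s,[*p,zc]) for p in P]); print("pred v",np.interp(-u,-q[:,0],q[:,1]).round(2))
print("white-ish start/now: min channel")
for im in(a["s"],b["s"]): print(im.min(2)[174:188,194:209].round().astype(int))
m=(385+285.5/20-.5,175+303/20-.5)
for m in ((398.77,189.5),(399.44,189.87),(399.1,189.7)):
  for Z in(.036,.040,.044): print(m,Z,at_z(t,m,Z).round(4),proj(s,at_z(t,m,Z)).round(2))
```

```text
start 207 [24, 24, 24, 25, 30, 62, 122, 166, 155, 83, 31, 16, 16, 17, 17, 18] pred v 182.7
start 208 [28, 28, 28, 30, 35, 65, 122, 166, 150, 77, 30, 17, 17, 19, 19, 20] pred v 182.68
start 210 [80, 83, 87, 92, 97, 107, 129, 166, 170, 118, 46, 18, 19, 25, 25, 26] pred v 182.63
start 212 [122, 120, 120, 120, 121, 123, 140, 169, 180, 139, 54, 18, 19, 25, 27, 26] pred v 182.58
start 214 [113, 121, 122, 122, 123, 126, 143, 170, 180, 138, 51, 17, 19, 25, 26, 26] pred v 182.53
now 203 [9, 7, 6, 5, 4, 11, 53, 131, 166, 140, 50, 13, 10, 10, 6, 2] pred v 177.59
now 204 [3, 2, 1, 1, 2, 10, 58, 140, 172, 144, 46, 13, 15, 18, 12, 6] pred v 177.56
now 205 [2, 3, 3, 3, 4, 11, 59, 141, 173, 147, 50, 16, 18, 24, 20, 15] pred v 177.54
now 206 [7, 8, 8, 10, 13, 19, 60, 138, 171, 149, 62, 24, 24, 26, 25, 23] pred v 177.52
now 207 [16, 18, 18, 20, 22, 28, 62, 129, 166, 144, 66, 30, 26, 26, 26, 25] pred v 177.49
white-ish start/now: min channel
[[169 168 168 168 170 168 174 167 124 102  99 101 122 156 165]
 [167 167 168 172 182 190 193 175 123 101  98  98 119 155 165]
 [166 166 168 169 175 181 181 163 117
[... 1475 characters left out ...]

 [170 167 159 138 104  80  68  66  61  59  85 111 120 120 124]
 [168 162 154 146 130 111  96  92  80  62  73  93  97  97 109]]
(398.77, 189.5) 0.036 [ 0.6394 -0.2789  0.036 ] [200.48 180.85]
(398.77, 189.5) 0.04 [ 0.6387 -0.2779  0.04  ] [200.68 179.95]
(398.77, 189.5) 0.044 [ 0.6381 -0.2769  0.044 ] [200.88 179.05]
(399.44, 189.87) 0.036 [ 0.6383 -0.2808  0.036 ] [200.47 180.48]
(399.44, 189.87) 0.04 [ 0.6377 -0.2798  0.04  ] [200.67 179.58]
(399.44, 189.87) 0.044 [ 0.637  -0.2788  0.044 ] [200.86 178.68]
(399.1, 189.7) 0.036 [ 0.6388 -0.2798  0.036 ] [200.49 180.66]
(399.1, 189.7) 0.04 [ 0.6382 -0.2788  0.04  ] [200.69 179.76]
(399.1, 189.7) 0.044 [ 0.6375 -0.2778  0.044 ] [200.88 178.87]
```

Run:
```python
from lvl import *
s=avg("scene",1);t=avg("top",1)
ax=np.array([.8228,-.5684,0]);yb=np.array([.5684,.8228,0])
tab=at_z(t,(402.325,194.675),.018)
print("tab y rel nosing axis",(tab-np.array([.5415,-.2275,.018]))@yb)
def v_at(P,u):
    q=np.array([proj(s,P+ax*k) for k in np.linspace(-.05,.05,101)]); return np.interp(-u,-q[:,0],q[:,1])
b18=181.2-v_at(tab,207); t40=tab+[0,0,.0217]; b40=175.97-v_at(t40,204.5); print("bias",b18,b40)
for Z in np.arange(.034,.0461,.002):
    B=at_z(t,(398.825,189.575),Z); print(round(Z,3),"dy",((B-tab)@yb).round(4),[round(v_at(B,u)+(b18+b40)/2,2) for u in(204,196.5)])
```

```text
tab y rel nosing axis -0.005374230239706387
bias -0.5670819446256701 -0.6523662586574801
0.034 dy 0.0182 [np.float64(180.56), np.float64(180.74)]
0.036 dy 0.0185 [np.float64(180.11), np.float64(180.29)]
0.038 dy 0.0187 [np.float64(179.67), np.float64(179.85)]
0.04 dy 0.0189 [np.float64(179.22), np.float64(179.4)]
0.042 dy 0.0192 [np.float64(178.78), np.float64(178.95)]
0.044 dy 0.0194 [np.float64(178.33), np.float64(178.51)]
0.046 dy 0.0196 [np.float64(177.88), np.float64(178.06)]
```

```bash
python3 steer.py '0 0 0 0 .06;0 0 0 0 .08;0 0 0 0 .087;0 0 0 0 .087;0 0 0 0 .087;0 0 -.02 0 .087;0 0 -.05 0 .087;0 0 -.08 0 .087' 30; python3 steer.py '0 0 -.04 0 .087;0 0 -.08 0 .087;0 0 -.1 0 .087;0 -.04 -.1 0 .087;0 -.04 -.1 0 .087'
python3 - <<'E'
from lvl import *
s=avg("scene",8);t=avg("top",8); np.savez("a3.npz",s=s["img"],t=t["img"])
for im in(s["img"],): print((im[...,2]-im[...,0])[168:184,203:208].round().astype(int).T.tolist()); print(im.min(2)[174:188,194:209].round().astype(int))
u8=lambda i:i.clip(0,255).astype(np.uint8)
cv2.imwrite("pics/q3.png",np.vstack([u8(cv2.resize(t["img"][170:290,120:320],(800,480),interpolation=cv2.INTER_CUBIC)),np.hstack([u8(cv2.resize(s["img"][165:195,185:285],(400,120),interpolation=cv2.INTER_CUBIC)),u8(cv2.resize(t["img"][180:210,380:480],(400,120),interpolation=cv2.INTER_CUBIC))])]))
E
```

```text
time_s: 8.37
tool_pos: [0.5449, -0.1739, 0.1016]
tool_rot: [-179.8, 0.1, 55.4]
force: [-0.2, -0.9, 0.2]
grip_width: 0.0856
grasp_force: 0.0
time_s: 8.78
tool_pos: [0.5089, -0.1474, 0.2015]
tool_rot: [-179.7, 0.2, 55.5]
force: [-0.5, 1.5, -1.6]
grip_width: 0.0868
grasp_force: 0.0
[[9, 7, 6, 6, 5, 11, 52, 129, 166, 140, 50, 12, 9, 10, 6, 2], [2, 2, 1, 2, 2, 10, 56, 137, 171, 143, 46, 13, 14, 19, 12, 6], [3, 2, 2, 2, 4, 12, 56, 137, 172, 145, 50, 16, 19, 24, 20, 15], [6, 7, 8, 10, 13, 20, 58, 134, 170, 147, 62, 24, 24, 26, 25, 22], [14, 16, 17, 20, 23, 29, 60, 122, 164, 142, 67, 31, 26, 26, 26, 25]]
[[174 173 172 173 174 174 178 170 124 100  97  98 116 146 149]
 [172 171 172 177 187 195 197 178 117  86  83  83  93 113 117]
 [171 170 172 175 180 186 186 163 104  72  70  69  72  79  80]
 [172 171 172 168 156 148 145 129  91  78  82  80  80  87  83]
 [173 174 180 178 149 130 127 117 105 124 144 137 119 127 122]
 [174 179 193 192 146 125 124 117 116 155 192 190 157 153 147]
 [175 180 190 175 122 117 121 107  86 114 169 192 174 163 155]
 [174 174 171 144  96 102 107  93  62  66 119 162 168 163 154]
 [172 170 152 108  66  69  72  64  45  40  76 126 156 158 150]
 [173 170 149  95  49  40  39  36  29  28  53  98 136 140 133]
 [173 170 149  96  44  26  23  22  23  28  48  76  97 101  96]
 [171 167 151 110  65  41  36  34  34  42  68  92 106 107 102]
 [169 166 158 137 104  79  68  65  60  59  86 116 132 131 129]
 [167 161 152 144 129 110  96  92  79  62  73  98 109 110 117]]
```

View pics/q3.png

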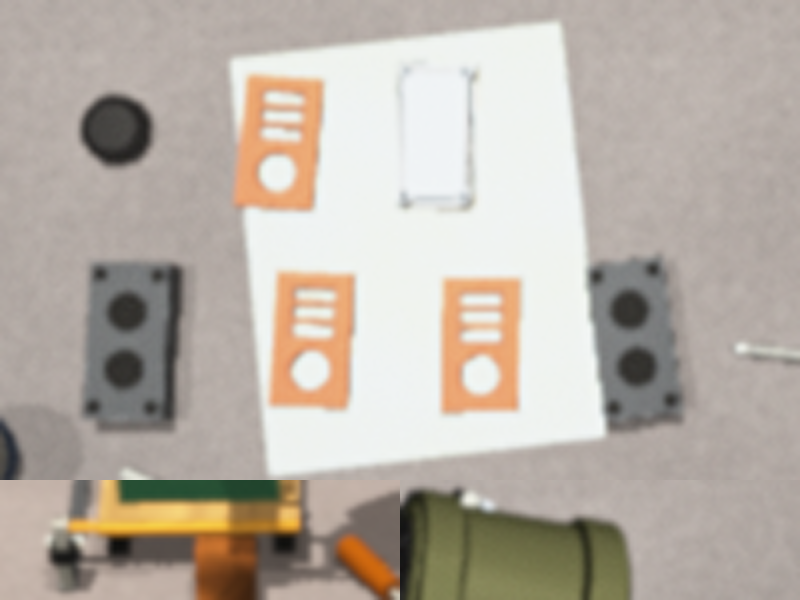

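Run:
```python
from h import *
t=avg("top",1)
for n,x,y,z,yaw in[("castL",125,341,.034,-3.4),("castR",633.5,337,.034,6.9),("pl1",280.5,143,.006,-6.1),("pl2",312,340,.006,-3.1),("pl3",481.5,345,.006,-.9),("cover",437,138,.016,-.9)]:
    P=at_z(t,(120+(x+.5)/4-.5,170+(y+.5)/4-.5),z); print(n,P[:2].round(4),yaw)
P=at_z(t,(120+125.5/4-.5,170+341.5/4-.5),.034)
go(P[0],P[1],.12,-3.4)
```

```text
castL [0.4528 0.4175] -3.4
castR [0.4564 0.0634] 6.9
pl1 [0.5957 0.318 ] -6.1
pl2 [0.4545 0.2922] -3.1
pl3 [0.4512 0.1717] -0.9
cover [0.5984 0.2045] -0.9
dx dy dz turn: 0.4333 -0.3729 0.0818 58.8 q7 -25
```

```bash
python3 steer.py '.03 -.025 0 -7.1 .087;.055 -.05 0 -14.2 .087;.085 -.075 0 -21.3 .087;.11 -.1 0 -28.4 .087;.14 -.125 0 -35.5 .087;.17 -.15 0 -42.6 .087;.195 -.17 0 -49.7 .087;.22 -.19 0 -56.8 .087'
python3 - <<'E'
from h import *
t=avg("top",1); print("can",at_z(t,(97,286),.15)); s=avg("scene",1); print("can base", at_z(s,(455,300),0)); print("cap",at_z(t,(148,202),.02))
go(.4528,.4175,.12,176.6)
E
```

```text
time_s: 10.3
tool_pos: [0.4816, 0.1399, 0.2022]
tool_rot: [180.0, 0.1, 112.6]
force: [-0.2, 0.3, -0.6]
grip_width: 0.0868
grasp_force: 0.0
can [0.37162932 0.5198231  0.15      ]
can base [0.35753776 0.53249675 0.        ]
cap [0.60318859 0.43437761 0.02      ]
dx dy dz turn: 0.2621 0.0803 0.0825 -63.7 q7 1
```

```bash
python3 steer.py '.035 .01 0 -7.1 .087;.07 .02 0 -14.2 .087;.105 .03 0 -21.3 .087;.14 .043 0 -28.4 .087;.175 .054 0 -35.5 .087;.21 .064 0 -42.6 .087;.24 .074 0 -49.7 .087;.2621 .0803 .01 -56.8 .087'; python3 steer.py '0 0 .03 -6.9 .087;0 0 .05 -6.9 .087;0 0 .07 -6.9 .087'
python3 - <<'E'
from h import *
go(.4528,.4175,.024,176.6)
t=avg("top",8); np.save("a4.npy",t["img"])
cv2.imwrite("pics/b4.png",cv2.resize(t["img"][180:330,350:500],(600,600),interpolation=cv2.INTER_CUBIC).clip(0,255).astype(np.uint8))
E
```

```text
time_s: 11.07
tool_pos: [0.4576, 0.4145, 0.1931]
tool_rot: [179.8, 0.0, 169.3]
force: [-0.7, -0.6, -0.1]
grip_width: 0.0875
grasp_force: 0.0
time_s: 11.32
tool_pos: [0.4575, 0.4107, 0.12]
tool_rot: [-180.0, -0.1, 175.9]
force: [0.5, -0.0, 0.6]
grip_width: 0.0871
grasp_force: 0.0
dx dy dz turn: 0.0052 0.0064 0.0960 -0.7 q7 21
```

View pics/b4.png

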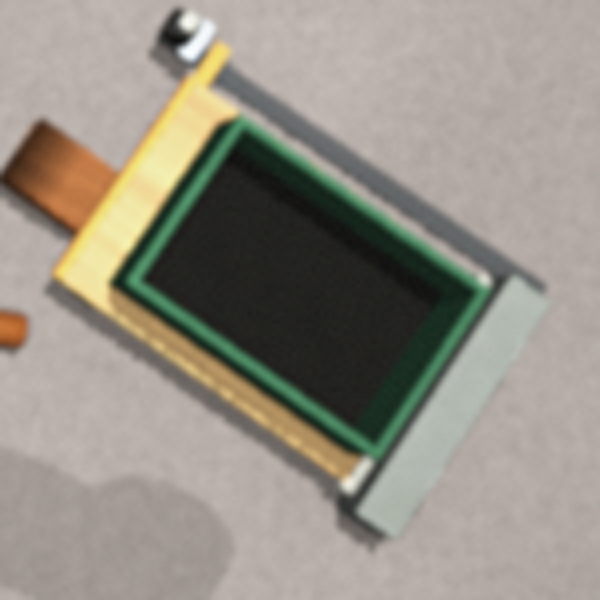

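```bash
python3 steer.py '.003 .004 .03 0 .087;.005 .0064 .06 0 .087;.005 .0064 .085 0 .087;.005 .0064 .096 0 .087;.005 .0064 .096 0 .087;.005 .0064 .096 0 .045;.005 .0064 .096 0 .045;.005 .0064 .096 0 .045' 45;  python3 steer.py '0 0 0 0 .045;0 0 0 0 .045;0 0 0 0 .045;0 0 0 0 .045;0 0 0 0 .045';  python3 steer.py '0 0 -.03 0 .045;0 0 -.07 0 .045;0 0 -.11 0 .045;0 0 -.15 0 .045;0 0 -.18 0 .045'
python3 - <<'E'
from h import *
t=avg("top",1)
yb=np.array([.5684,.8228,0])
R=at_z(t,(426.9,251.75),.109); F=R+.0014*yb; F[2]=.036+.006+.006
print("rim centre",R,"floor",F,"from hinge",(F[:2]-[.4025,-.4287])@yb[:2],(F[:2]-[.4025,-.4287])@[.8228,-.5684])
for k in(.042,-.042): print(k,(F+k*yb).round(4))
E
```

```text
time_s: 12.38
tool_pos: [0.454, 0.4188, 0.0279]
tool_rot: [179.9, 0.1, 175.8]
force: [0.7, 0.8, 0.3]
grip_width: 0.0746
grasp_force: 0.0
time_s: 12.8
tool_pos: [0.4534, 0.4175, 0.0265]
tool_rot: [-180.0, 0.1, 175.9]
force: [0.0, -1.4, 5.6]
grip_width: 0.0546
grasp_force: 44.8
time_s: 13.22
tool_pos: [0.4527, 0.418, 0.2077]
tool_rot: [180.0, 0.0, 175.9]
force: [1.7, 0.8, -5.9]
grip_width: 0.0546
grasp_force: 44.8
rim centre [ 0.46112305 -0.33116295  0.109     ] floor [ 0.46191881 -0.33001103  0.048     ] from hinge 0.11497493133795536 -0.007205014984064971
0.042 [ 0.4858 -0.2955  0.048 ]
-0.042 [ 0.438  -0.3646  0.048 ]
```

```bash
python3 steer.py '-.011 -.039 0 0 .045;-.022 -.078 0 0 .045;-.034 -.117 0 0 .045;-.045 -.156 0 0 .045;-.056 -.195 0 0 .045;-.067 -.234 0 0 .045;-.078 -.273 0 0 .045;-.09 -.312 0 0 .045';  python3 steer.py '0 -.035 0 5 .045;0 -.07 0 10 .045;0 -.105 0 15 .045;0 -.14 0 20 .045;0 -.18 0 25 .045;0 -.21 0 30 .045;0 -.25 0 30.5 .045;0 -.28 0 30.5 .045'; python3 -c "
from h import *
go(.438,-.3646,.13,145.4)"
```

```text
time_s: 13.93
tool_pos: [0.5191, 0.0977, 0.2043]
tool_rot: [-179.9, -0.1, 175.9]
force: [2.2, 0.2, -5.9]
grip_width: 0.0546
grasp_force: 44.8
time_s: 14.6
tool_pos: [0.4983, -0.1826, 0.2042]
tool_rot: [-179.9, -0.1, 145.2]
force: [0.5, -1.0, -5.8]
grip_width: 0.0547
grasp_force: 44.8
dx dy dz turn: -0.0543 -0.1838 0.0742 -0.2 q7 65
```

```bash
python3 steer.py '-.012 -.04 0 -.2 .045;-.023 -.078 0 -.2 .045;-.034 -.116 0 -.2 .045;-.045 -.15 0 -.2 .045;-.0543 -.1838 0 -.2 .045;-.0543 -.1838 .03 -.2 .045;-.0543 -.1838 .05 -.2 .045;-.0543 -.1838 .05 -.2 .045'; python3 -c "
from h import *
go(.438,-.3646,.076,145.4)"
```

```text
time_s: 15.27
tool_pos: [0.4362, -0.3594, 0.1497]
tool_rot: [179.9, -0.6, 145.5]
force: [-1.6, 2.3, -6.9]
grip_width: 0.055
grasp_force: 44.8
dx dy dz turn: -0.0045 -0.0032 0.0737 0.1 q7 80
```

```bash
python3 steer.py '0 0 0 0 .045;0 0 .01 0 .045;0 0 .02 0 .045;0 0 .03 0 .045;0 0 .03 0 .045'; python3 -c "
from h import *
go(.438,-.3646,.076,145.4)"
```

```text
time_s: 15.68
tool_pos: [0.4392, -0.3604, 0.1237]
tool_rot: [180.0, -0.2, 145.6]
force: [-0.8, 0.4, -6.2]
grip_width: 0.0542
grasp_force: 44.8
dx dy dz turn: -0.0014 -0.0042 0.0477 0.2 q7 79
```

```bash
python3 steer.py '-.001 -.003 .01 0 .045;-.001 -.003 .02 0 .045;-.001 -.003 .03 0 .045;-.001 -.003 .036 0 .045;-.001 -.003 .042 0 .045;-.001 -.003 .045 0 .045;-.001 -.003 .045 0 .045'; python3 steer.py '0 0 .002 0 .045;0 0 .004 0 .045;0 0 .004 0 .045'
```

```text
time_s: 16.27
tool_pos: [0.4391, -0.364, 0.08]
tool_rot: [180.0, -0.1, 145.6]
force: [-0.1, 0.1, -5.5]
grip_width: 0.0544
grasp_force: 44.8
time_s: 16.52
tool_pos: [0.4395, -0.3644, 0.0769]
tool_rot: [-180.0, 0.0, 145.6]
force: [-0.3, 0.9, -6.8]
grip_width: 0.0543
grasp_force: 44.8
```

```bash
python3 steer.py '0 0 .002 0 .045;0 0 .003 0 .045;0 0 .003 0 .045'; python3 steer.py '0 0 .002 0 .045;0 0 .003 0 .045;0 0 .003 0 .045'
```

```text
time_s: 16.77
tool_pos: [0.4393, -0.3643, 0.0737]
tool_rot: [-180.0, -0.0, 145.6]
force: [-0.2, 0.9, -5.6]
grip_width: 0.0548
grasp_force: 44.8
time_s: 17.02
tool_pos: [0.4393, -0.3643, 0.0706]
tool_rot: [180.0, -0.0, 145.6]
force: [0.2, -1.4, -6.2]
grip_width: 0.0546
grasp_force: 44.8
```

```bash
python3 steer.py '0 0 .001 0 .045;0 0 .002 0 .045;0 0 .002 0 .045'; python3 steer.py '0 0 .001 0 .045;0 0 .002 0 .045;0 0 .002 0 .045'
```

```text
time_s: 17.27
tool_pos: [0.4395, -0.3644, 0.0688]
tool_rot: [-180.0, 0.0, 145.6]
force: [-0.5, -0.1, -5.0]
grip_width: 0.0546
grasp_force: 44.8
time_s: 17.52
tool_pos: [0.4396, -0.3645, 0.0685]
tool_rot: [-179.9, -0.0, 145.6]
force: [-4.1, 1.5, 7.8]
grip_width: 0.0547
grasp_force: 44.8
```

```bash
python3 steer.py '0 0 -.001 0 .066;0 0 -.001 0 .066;0 0 -.001 0 .066;0 0 -.001 0 .066;0 0 -.02 0 .066;0 0 -.06 0 .066;0 0 -.1 0 .066;0 0 -.13 0 .087'
python3 - <<'E'
from h import *
go(.4564,.0634,.2,186.9)
c=avg("top",4); im=c["img"]; s=avg("scene",4)
print((s["img"][...,2]-s["img"][...,0])[172:180,203:206].round().astype(int).T.tolist())
# re-measure castR top face: project screw/hole darkness -> template check vs earlier picture
a=np.load("a3.npz")["t"]
for n,(u0,v0,u1,v1) in dict(castR=(262,228,298,286),pl1=(175,183,206,228),pl2=(183,233,213,278),pl3=(226,233,254,278),cover=(215,180,244,228)).items():
    d,r=cv2.phaseCorrelate(a[v0:v1,u0:u1].mean(2).astype(np.float64),im[v0:v1,u0:u1].mean(2).astype(np.float64)); print(n,np.round(d,2),round(r,2))
E
```

```text
time_s: 18.18
tool_pos: [0.4406, -0.3644, 0.1999]
tool_rot: [-180.0, 0.2, 145.6]
force: [0.4, -1.4, 0.2]
grip_width: 0.0684
grasp_force: 0.0
dx dy dz turn: 0.2286 0.3620 -0.0001 -41.3 q7 82
[[4, 8, 42, 117, 163, 138, 50, 12], [2, 9, 52, 131, 170, 141, 46, 12], [4, 12, 55, 136, 171, 143, 50, 16]]
castR [ 0.05 -0.02] 1.0
pl1 [8.31 4.76] 0.6
pl2 [0.01 0.49] 1.01
pl3 [-0.16  0.5 ] 0.95
cover [-0.03 -0.04] 1.0
```

```bash
python3 steer.py '.005 .04 0 -5 .087;.01 .08 0 -10 .087;.015 .12 0 -15 .087;.02 .16 0 -21 .087;.025 .2 0 -27 .087;.03 .24 0 -34 .087;.06 .26 0 -41 .087;.1 .28 0 -41.3 .087'; python3 -c "
from h import *
go(.4564,.0634,.1,186.9)"
```

```text
time_s: 19.25
tool_pos: [0.5177, -0.0763, 0.1956]
tool_rot: [179.6, 0.0, -172.7]
force: [-0.1, 0.8, 1.2]
grip_width: 0.0871
grasp_force: 0.0
dx dy dz turn: 0.0429 0.1464 0.0956 0.4 q7 93
```

```bash
python3 steer.py '.01 .036 0 .4 .087;.02 .073 .02 .4 .087;.03 .11 .05 .4 .087;.043 .146 .075 .4 .087;.043 .146 .0956 .4 .087;.043 .146 .0956 .4 .087;.043 .146 .0956 .4 .087'; python3 -c "
from h import *
go(.4564,.0634,.0265,186.9)"
```

```text
time_s: 19.83
tool_pos: [0.4551, 0.0606, 0.1001]
tool_rot: [179.9, -0.2, -173.4]
force: [0.1, 0.8, 0.5]
grip_width: 0.0871
grasp_force: 0.0
dx dy dz turn: -0.0016 0.0026 0.0736 -0.3 q7 79
```

```bash
python3 steer.py '0 .002 .03 0 .087;0 .002 .055 0 .087;0 .002 .0735 0 .087;0 .002 .0735 0 .045;0 .002 .0735 0 .045;0 .002 .0735 0 .045;0 .002 .0735 0 .045;0 .002 .0735 0 .045' 45;  python3 steer.py '0 0 0 0 .045;0 0 0 0 .045;0 0 0 0 .045;0 0 0 0 .045';  python3 steer.py '0 0 -.03 0 .045;0 0 -.07 0 .045;0 0 -.11 0 .045;0 0 -.15 0 .045;0 0 -.17 0 .045'; python3 -c "
from h import *
go(.55,-.15,.195,145.4)"
```

```text
time_s: 20.5
tool_pos: [0.4578, 0.0618, 0.0292]
tool_rot: [-179.9, 0.1, -173.6]
force: [0.1, -1.2, 0.2]
grip_width: 0.0617
grasp_force: 0.2
time_s: 20.83
tool_pos: [0.4583, 0.0632, 0.0299]
tool_rot: [-180.0, 0.2, -173.5]
force: [-1.9, 1.4, 12.7]
grip_width: 0.0461
grasp_force: 6.7
time_s: 21.25
tool_pos: [0.4585, 0.0629, 0.2019]
tool_rot: [-179.7, 0.3, -173.5]
force: [1.2, -0.1, 0.1]
grip_width: 0.0446
grasp_force: 0.0
dx dy dz turn: -0.0667 -0.2220 0.0069 41.1 q7 94
```

```bash
python3 steer.py '-.011 -.037 0 0 .087;-.022 -.074 0 0 .087;-.033 -.111 0 0 .087;-.044 -.148 0 0 .087;-.055 -.185 0 0 .087;-.067 -.222 0 0 .087;-.067 -.25 0 0 .087'
python3 - <<'E'
from h import *
c=avg("top",6); np.save("a5.npy",c["img"])
cv2.imwrite("pics/r5.png",cv2.resize(c["img"][170:290,140:300],(800,600),interpolation=cv2.INTER_CUBIC).clip(0,255).astype(np.uint8))
E
```

```text
time_s: 21.83
tool_pos: [0.5525, -0.1824, 0.1974]
tool_rot: [180.0, 0.1, -173.7]
force: [-0.5, -0.3, 0.2]
grip_width: 0.0825
grasp_force: 0.0
```

View pics/r5.png

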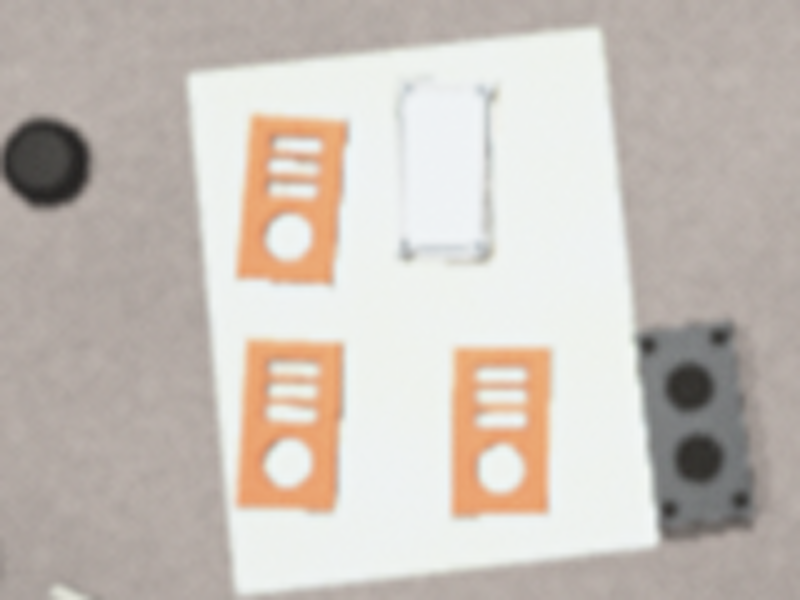

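Run:
```python
from h import *
t=avg("top",1)
for n,x,y,z in[("castR",694,422,.034),("pl1",292.5,199.5,.006),("pl2",291,426,.006),("pl3",501.5,432,.006),("cover",446.5,171,.016)]:
    print(n,at_z(t,(140+(x+.5)/5-.5,170+(y+.5)/5-.5),z)[:2].round(4))
go(.4564,.0618,.1,187.4)
```

```text
castR [0.4561 0.0623]
pl1 [0.5838 0.2938]
pl2 [0.454  0.2917]
pl3 [0.4509 0.172 ]
cover [0.5993 0.2045]
dx dy dz turn: 0.0666 0.2480 0.0982 -0.8 q7 96
```

```bash
python3 steer.py '.01 .038 0 -.8 .087;.02 .076 0 -.8 .087;.03 .114 0 -.8 .087;.04 .152 0 -.8 .087;.05 .19 0 -.8 .087;.06 .22 .02 -.8 .087;.0666 .248 .06 -.8 .087;.0666 .248 .098 -.8 .087'; python3 steer.py '0 0 0 0 .087;0 0 0 0 .087'; python3 -c "
from h import *
go(.4564,.0618,.0215,187.4)"
```

```text
time_s: 22.85
tool_pos: [0.4576, 0.0637, 0.1043]
tool_rot: [-179.4, 0.4, -172.4]
force: [1.0, -3.0, 0.4]
grip_width: 0.0871
grasp_force: 0.0
time_s: 23.02
tool_pos: [0.4547, 0.0617, 0.1011]
tool_rot: [179.8, -0.3, -172.5]
force: [0.8, -1.1, 2.0]
grip_width: 0.0871
grasp_force: 0.0
dx dy dz turn: -0.0017 -0.0002 0.0796 0.1 q7 79
```

```bash
python3 steer.py '-.002 0 .03 0 .087;-.002 0 .055 0 .087;-.002 0 .075 0 .087;-.002 0 .081 0 .087;-.002 0 .081 0 .087;-.002 0 .081 0 .045;-.002 0 .081 0 .045;-.002 0 .081 0 .045' 45;  python3 steer.py '0 0 0 0 .045;0 0 0 0 .045;0 0 0 0 .045;0 0 0 0 .045;0 0 0 0 .045'
```

```text
time_s: 23.68
tool_pos: [0.4607, 0.0599, 0.0233]
tool_rot: [-179.9, 0.2, -172.8]
force: [0.1, -0.0, -0.6]
grip_width: 0.074
grasp_force: 0.0
time_s: 24.1
tool_pos: [0.4597, 0.0616, 0.0221]
tool_rot: [179.9, 0.1, -172.7]
force: [-1.5, 3.1, 6.3]
grip_width: 0.0553
grasp_force: 45.0
```

```bash
python3 steer.py '0 0 -.02 0 .045;0 0 -.06 0 .045;0 0 -.10 0 .045;0 0 -.14 0 .045;0 0 -.18 0 .045;-.01 -.035 -.18 0 .045;-.02 -.075 -.18 0 .045;-.03 -.11 -.18 0 .045'; python3 -c "
from h import *
go(.4889,-.2986,.2,145.4)"
```

```text
time_s: 24.77
tool_pos: [0.5031, -0.0495, 0.2036]
tool_rot: [-179.1, 0.1, -172.8]
force: [-0.2, -0.3, -4.0]
grip_width: 0.0553
grasp_force: 45.0
dx dy dz turn: 0.0453 -0.2454 0.0036 41.8 q7 92
```

```bash
python3 steer.py '-.03 -.025 0 6 .045;-.03 -.05 0 13 .045;-.02 -.085 0 20 .045;-.01 -.12 0 27 .045;0 -.16 0 34 .045;.015 -.195 0 41 .045;.03 -.22 0 41.8 .045;.045 -.245 0 41.8 .045'; python3 steer.py '0 0 0 0 .045;0 0 0 0 .045'; python3 -c "
from h import *
go(.4889,-.2986,.07,145.4)"
```

```text
time_s: 25.43
tool_pos: [0.4865, -0.2961, 0.1995]
tool_rot: [-179.9, -0.2, 145.3]
force: [0.4, 0.2, -5.0]
grip_width: 0.055
grasp_force: 45.0
time_s: 25.6
tool_pos: [0.4862, -0.2966, 0.1994]
tool_rot: [-179.9, -0.2, 145.1]
force: [0.1, 1.2, -5.0]
grip_width: 0.0554
grasp_force: 45.0
dx dy dz turn: -0.0034 -0.0001 0.1294 -0.3 q7 73
```

```bash
python3 steer.py '-.0034 0 .03 -.3 .045;-.0034 0 .06 -.3 .045;-.0034 0 .085 -.3 .045;-.0034 0 .105 -.3 .045;-.0034 0 .12 -.3 .045;-.0034 0 .1255 -.3 .045;-.0034 0 .1255 -.3 .045'; python3 steer.py '0 0 .002 0 .045;0 0 .004 0 .045;0 0 .004 0 .045'; python3 steer.py '0 0 .001 0 .045;0 0 .002 0 .045;0 0 .002 0 .045'
```

```text
time_s: 26.18
tool_pos: [0.4911, -0.2944, 0.0744]
tool_rot: [180.0, -0.2, 145.8]
force: [0.4, 0.4, -5.1]
grip_width: 0.0551
grasp_force: 45.0
time_s: 26.43
tool_pos: [0.4926, -0.296, 0.0729]
tool_rot: [-180.0, 0.1, 145.8]
force: [-1.1, -0.5, -4.8]
grip_width: 0.0553
grasp_force: 45.0
time_s: 26.68
tool_pos: [0.492, -0.2959, 0.0702]
tool_rot: [-180.0, 0.0, 145.8]
force: [-0.4, -0.8, -5.5]
grip_width: 0.0554
grasp_force: 45.0
```

```bash
python3 steer.py '0 -.002 0 0 .045;0 -.004 .001 0 .045;0 -.004 .002 0 .045;0 -.004 .002 0 .045'; python3 steer.py '0 0 .001 0 .045;0 0 .002 0 .045;0 0 .002 0 .045'; python3 steer.py '0 0 .001 0 .045;0 0 .002 0 .045;0 0 .002 0 .045'
```

```text
time_s: 27.02
tool_pos: [0.4893, -0.2993, 0.0677]
tool_rot: [-180.0, -0.0, 145.7]
force: [-0.4, 0.8, -5.3]
grip_width: 0.0559
grasp_force: 45.0
time_s: 27.27
tool_pos: [0.4898, -0.299, 0.0662]
tool_rot: [-180.0, 0.0, 145.8]
force: [0.3, -0.1, -1.9]
grip_width: 0.0554
grasp_force: 45.0
time_s: 27.52
tool_pos: [0.4899, -0.299, 0.066]
tool_rot: [-179.9, -0.0, 145.8]
force: [-6.1, 2.5, 11.0]
grip_width: 0.0552
grasp_force: 45.0
```

```bash
python3 steer.py '0 0 -.001 0 .066;0 0 -.001 0 .066;0 0 -.001 0 .066;0 0 -.001 0 .066;0 0 -.02 0 .066;0 0 -.06 0 .066;0 0 -.1 0 .066;0 0 -.13 0 .087'; python3 steer.py '0 .03 0 -5 .087;0 .07 0 -10 .087;0 .11 0 -15 .087;0 .15 0 -20 .087;.01 .185 0 -25 .087;.03 .22 0 -30 .087;.045 .25 0 -33.5 .087'
python3 - <<'E'
from h import *
go(.5993,.2045,.1,179.1)
s=avg("scene",4)
print((s["img"][...,2]-s["img"][...,0])[172:180,203:206].round().astype(int).T.tolist())
E
```

```text
time_s: 28.18
tool_pos: [0.4907, -0.2988, 0.1968]
tool_rot: [180.0, 0.1, 145.8]
force: [1.6, -0.5, -0.3]
grip_width: 0.0684
grasp_force: 0.0
time_s: 28.77
tool_pos: [0.5935, -0.0634, 0.1939]
tool_rot: [179.9, 0.0, 179.6]
force: [0.0, 0.5, 0.5]
grip_width: 0.0869
grasp_force: 0.0
dx dy dz turn: -0.0040 0.2679 0.0939 0.5 q7 76
[[4, 8, 42, 118, 164, 140, 59, 29], [2, 9, 52, 132, 170, 143, 59, 34], [4, 12, 55, 133, 170, 141, 59, 35]]
```

```bash
python3 steer.py '0 .04 0 .5 .087;0 .08 0 .5 .087;0 .12 0 .5 .087;0 .16 0 .5 .087;-.002 .2 0 .5 .087;-.004 .24 0 .5 .087;-.004 .267 .03 .5 .087;-.004 .267 .07 .5 .087'; python3 steer.py '0 0 .02 0 .087;0 0 .02 0 .087;0 0 .02 0 .087'; python3 -c "
from h import *
go(.5993,.2045,.0205,179.1)"
```

```text
time_s: 29.63
tool_pos: [0.6017, 0.2083, 0.1272]
tool_rot: [179.6, 0.4, 179.1]
force: [-0.8, 0.8, -0.4]
grip_width: 0.087
grasp_force: 0.0
time_s: 29.88
tool_pos: [0.6009, 0.1977, 0.103]
tool_rot: [-179.9, -0.1, 178.6]
force: [-0.1, -0.3, 0.8]
grip_width: 0.0871
grasp_force: 0.0
dx dy dz turn: 0.0017 0.0067 0.0825 -0.5 q7 47
```

```bash
python3 steer.py '.001 .006 .03 -.5 .087;.001 .006 .055 -.5 .087;.001 .006 .075 -.5 .087;.001 .006 .083 -.5 .087;.001 .006 .083 -.5 .087;.001 .006 .083 -.5 .045;.001 .006 .083 -.5 .045;.001 .006 .083 -.5 .045' 30;  python3 steer.py '0 0 0 0 .045;0 0 0 0 .045;0 0 0 0 .045;0 0 0 0 .045;0 0 0 0 .045;0 0 0 0 .045'
```

```text
time_s: 30.55
tool_pos: [0.6011, 0.2063, 0.023]
tool_rot: [180.0, 0.2, 179.2]
force: [-0.0, -0.0, -0.3]
grip_width: 0.0742
grasp_force: 0.0
time_s: 31.05
tool_pos: [0.5996, 0.206, 0.0209]
tool_rot: [-180.0, -0.0, 179.3]
force: [1.0, 0.2, -0.1]
grip_width: 0.0459
grasp_force: 0.0
```

```bash
python3 steer.py '0 0 0 0 .03;0 0 0 0 .03;0 0 0 0 .03;0 0 0 0 .03;0 0 0 0 .03' 30
```

```text
time_s: 31.47
tool_pos: [0.5996, 0.206, 0.0209]
tool_rot: [-180.0, -0.0, 179.3]
force: [-0.0, 0.0, 0.1]
grip_width: 0.0308
grasp_force: 0.0
```

```bash
python3 steer.py '0 0 0 0 .087;0 0 -.01 0 .087;0 0 -.03 0 .087;0 0 -.07 0 .087;0 0 -.1 0 .087;0 -.04 -.12 0 .087;0 -.08 -.14 0 .087;0 -.12 -.16 0 .087'; python3 steer.py '0 -.04 0 0 .087;0 -.08 0 0 .087;0 -.12 0 0 .087;0 -.16 0 0 .087;0 -.2 0 0 .087;0 -.24 0 0 .087;0 -.26 0 0 .087';  python3 - <<'E'
from h import *
c=avg("top",6); np.save("a6.npy",c["img"])
cv2.imwrite("pics/r6.png",np.hstack([cv2.resize(c["img"][165:295,140:260],(554,600),interpolation=cv2.INTER_CUBIC),cv2.resize(c["img"][190:320,370:500],(246,246),interpolation=cv2.INTER_CUBIC).repeat(1,0) if 0 else np.vstack([cv2.resize(c["img"][190:320,370:500],(240,240),interpolation=cv2.INTER_CUBIC),np.zeros((360,240,3),np.float32)])]).clip(0,255).astype(np.uint8))
E
```

```text
time_s: 32.13
tool_pos: [0.598, 0.0941, 0.1789]
tool_rot: [-180.0, 0.1, 179.4]
force: [1.2, -1.5, 0.2]
grip_width: 0.0761
grasp_force: 0.0
time_s: 32.72
tool_pos: [0.5942, -0.1731, 0.1773]
tool_rot: [-179.8, -0.0, 178.9]
force: [-0.5, -0.9, -0.8]
grip_width: 0.087
grasp_force: 0.0
```

View pics/r6.png

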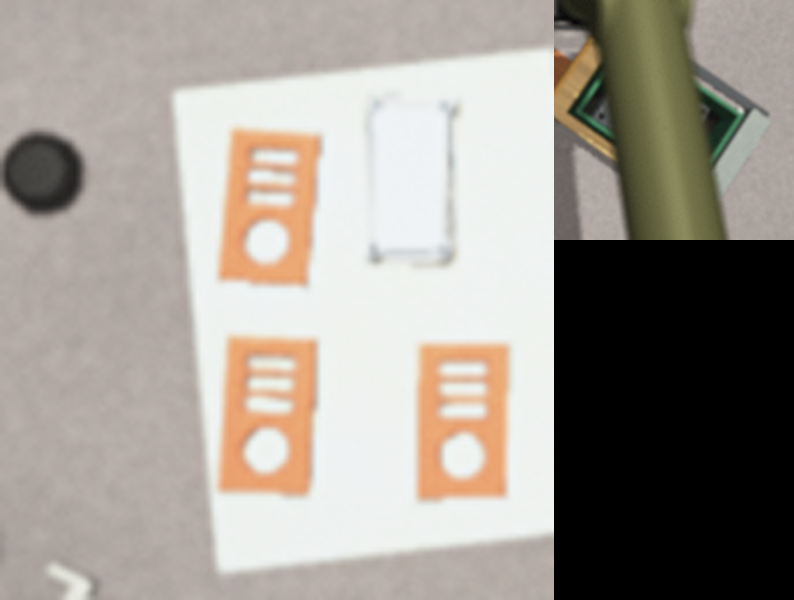

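```bash
python3 steer.py '0 .04 0 0 .087;0 .08 0 0 .087;0 .12 0 0 .087;0 .16 0 0 .087;-.002 .2 0 0 .087;-.004 .24 0 0 .087;-.005 .28 0 0 .087;-.005 .3 0 0 .087'; python3 steer.py '0 .03 .02 0 .087;0 .06 .04 0 .087;0 .08 .07 0 .087;0 .08 .1 0 .087;0 .08 .12 0 .087;0 .08 .135 0 .087;0 .08 .135 0 .087;0 .08 .135 0 .087'; python3 -c "
from h import *
go(.5993,.2045,.02,179.1)"
```

```text
time_s: 33.68
tool_pos: [0.6015, 0.1432, 0.1779]
tool_rot: [179.8, 0.0, 179.8]
force: [-0.8, 1.4, 0.5]
grip_width: 0.087
grasp_force: 0.0
time_s: 34.35
tool_pos: [0.6043, 0.215, 0.0421]
tool_rot: [180.0, -0.0, 179.3]
force: [0.3, 0.1, 0.4]
grip_width: 0.0873
grasp_force: 0.0
dx dy dz turn: 0.0049 -0.0105 0.0221 0.2 q7 44
```

```bash
python3 steer.py '.005 -.0105 0 0 .087;.005 -.0105 .01 0 .087;.005 -.0105 .022 0 .087;.005 -.0105 .022 0 .087'; python3 steer.py '0 0 .002 0 .087;0 0 .004 0 .087;0 0 .004 0 .087';  python3 steer.py '0 0 .001 0 .087;0 0 .002 0 .087;0 0 .002 0 .087'
```

```text
time_s: 34.68
tool_pos: [0.5989, 0.2028, 0.0181]
tool_rot: [-179.9, -0.1, 179.2]
force: [-0.1, 0.2, 0.0]
grip_width: 0.087
grasp_force: 0.0
time_s: 34.93
tool_pos: [0.5996, 0.204, 0.0156]
tool_rot: [180.0, -0.0, 179.3]
force: [-0.7, -0.4, 0.2]
grip_width: 0.0872
grasp_force: 0.0
time_s: 35.18
tool_pos: [0.5997, 0.2038, 0.0138]
tool_rot: [-180.0, 0.0, 179.3]
force: [0.5, 0.9, -0.9]
grip_width: 0.087
grasp_force: 0.0
```

```bash
python3 steer.py '0 0 .001 0 .087;0 0 .002 0 .087;0 0 .002 0 .087';  python3 steer.py '0 0 .001 0 .087;0 0 .002 0 .087;0 0 .002 0 .087';python3 -c "
from h import *
print(env.tip_reach, env.get_obs()['tool_pos'])"; python3 steer.py '0 0 .001 0 .087;0 0 .002 0 .087;0 0 .002 0 .087'
```

```text
time_s: 35.43
tool_pos: [0.5995, 0.2036, 0.0116]
tool_rot: [-180.0, -0.0, 179.3]
force: [-0.1, -1.0, -0.3]
grip_width: 0.0872
grasp_force: 0.0
time_s: 35.68
tool_pos: [0.5995, 0.2036, 0.0096]
tool_rot: [-180.0, -0.0, 179.3]
force: [-0.2, -0.8, 0.1]
grip_width: 0.087
grasp_force: 0.0
0.017 [0.5994807  0.20356052 0.00956344]
time_s: 35.93
tool_pos: [0.5995, 0.2036, 0.0075]
tool_rot: [-180.0, -0.0, 179.3]
force: [0.2, 0.3, 0.2]
grip_width: 0.0874
grasp_force: 0.0
```

```bash
python3 steer.py '0 0 0 0 .06;0 0 0 0 .06;0 0 0 0 .06;0 0 0 0 .06;0 0 0 0 .06;0 0 0 0 .06' 25; python3 steer.py '0 0 0 0 .045;0 0 0 0 .045;0 0 0 0 .045;0 0 0 0 .045'
```

```text
time_s: 36.43
tool_pos: [0.5996, 0.2039, 0.0079]
tool_rot: [180.0, 0.0, 179.3]
force: [0.9, 1.5, -1.2]
grip_width: 0.0616
grasp_force: 0.4
time_s: 36.77
tool_pos: [0.5996, 0.2039, 0.0078]
tool_rot: [180.0, -0.0, 179.3]
force: [-0.9, 0.5, -0.8]
grip_width: 0.0552
grasp_force: 25.0
```

```bash
python3 steer.py '0 0 -.02 0 .045;0 0 -.05 0 .045;0 0 -.09 0 .045;0 0 -.13 0 .045;0 0 -.16 0 .045;0 -.03 -.18 0 .045;0 -.07 -.18 0 .045;0 -.11 -.18 0 .045'; python3 steer.py '0 -.04 0 4 .045;0 -.08 0 8 .045;0 -.12 0 12 .045;0 -.16 0 16 .045;0 -.2 0 20 .045;.01 -.24 0 24 .045;.02 -.275 0 29 .045;.03 -.31 0 33.7 .045';  python3 -c "
from h import *
go(.4396,-.3645,.2,145.6)"
```

```text
time_s: 37.43
tool_pos: [0.5984, 0.0941, 0.1895]
tool_rot: [-180.0, 0.2, 179.5]
force: [0.2, -0.5, -2.4]
grip_width: 0.0552
grasp_force: 25.0
time_s: 38.1
tool_pos: [0.5628, -0.2183, 0.1874]
tool_rot: [-179.9, -0.1, 145.3]
force: [0.4, -0.2, -1.8]
grip_width: 0.0554
grasp_force: 25.0
dx dy dz turn: 0.0180 -0.1903 -0.0126 -0.3 q7 60
```

```bash
python3 steer.py '.004 -.035 0 0 .045;.008 -.07 0 0 .045;.011 -.11 0 0 .045;.015 -.15 0 0 .045;.018 -.19 0 0 .045;.018 -.19 0 0 .045;.018 -.19 0 0 .045;.018 -.19 .02 0 .045'; python3 steer.py '0 0 .01 0 .045;0 0 .02 0 .045;0 0 .03 0 .045;0 0 .03 0 .045';python3 -c "
from h import *
go(.4396,-.3645,.088,145.6)"
```

```text
time_s: 38.77
tool_pos: [0.4438, -0.3638, 0.1709]
tool_rot: [-180.0, 0.3, 145.5]
force: [1.8, -0.1, -1.7]
grip_width: 0.0553
grasp_force: 25.0
time_s: 39.1
tool_pos: [0.4411, -0.3609, 0.1355]
tool_rot: [180.0, -0.2, 145.7]
force: [0.1, 0.7, -1.4]
grip_width: 0.0552
grasp_force: 25.0
dx dy dz turn: -0.0007 -0.0038 0.0475 0.1 q7 79
```

```bash
python3 steer.py '0 -.0038 .012 0 .045;0 -.0038 .024 0 .045;0 -.0038 .034 0 .045;0 -.0038 .042 0 .045;0 -.0038 .0465 0 .045;0 -.0038 .0465 0 .045'; python3 steer.py '0 0 .001 0 .045;0 0 .002 0 .045;0 0 .002 0 .045'; python3 steer.py '0 0 .001 0 .045;0 0 .002 0 .045;0 0 .002 0 .045'; python3 steer.py '0 0 .001 0 .045;0 0 .002 0 .045;0 0 .002 0 .045'
```

```text
time_s: 39.6
tool_pos: [0.4392, -0.365, 0.09]
tool_rot: [180.0, -0.1, 145.6]
force: [-0.4, -0.1, -2.4]
grip_width: 0.0552
grasp_force: 25.0
time_s: 39.85
tool_pos: [0.4402, -0.3657, 0.0897]
tool_rot: [-180.0, 0.0, 145.6]
force: [0.3, -0.1, -2.3]
grip_width: 0.0553
grasp_force: 25.0
time_s: 40.1
tool_pos: [0.4398, -0.3656, 0.0874]
tool_rot: [-180.0, 0.0, 145.6]
force: [-0.6, 0.6, -1.2]
grip_width: 0.0555
grasp_force: 25.0
time_s: 40.35
tool_pos: [0.4397, -0.3655, 0.0852]
tool_rot: [-180.0, -0.0, 145.6]
force: [-1.3, 0.2, -1.5]
grip_width: 0.0558
grasp_force: 25.0
```

```bash
python3 steer.py '0 0 .001 0 .045;0 0 .002 0 .045;0 0 .002 0 .045'; python3 steer.py '0 0 .001 0 .045;0 0 .0015 0 .045;0 0 .0015 0 .045'
```

```text
time_s: 40.6
tool_pos: [0.4399, -0.3657, 0.0839]
tool_rot: [-180.0, 0.0, 145.6]
force: [-1.6, 1.4, 2.7]
grip_width: 0.055
grasp_force: 25.0
time_s: 40.85
tool_pos: [0.44, -0.3657, 0.0837]
tool_rot: [-179.9, -0.0, 145.6]
force: [-4.9, 2.0, 12.4]
grip_width: 0.0555
grasp_force: 25.0
```

```bash
python3 steer.py '0 0 -.001 0 .066;0 0 -.001 0 .066;0 0 -.001 0 .066;0 0 -.001 0 .066;0 0 -.02 0 .066;0 0 -.06 0 .066;0 0 -.1 0 .066;0 0 -.11 0 .087'; python3 steer.py '0 .035 0 -5 .087;0 .07 0 -10 .087;0 .11 0 -15 .087;0 .15 0 -20 .087;0 .19 0 -25 .087;0 .23 0 -30 .087;.02 .26 0 -33.5 .087;.05 .28 0 -33.5 .087'; python3 -c "
from h import *
go(.4509,.172,.1,179.1)"
```

```text
time_s: 41.52
tool_pos: [0.4428, -0.3669, 0.1977]
tool_rot: [-179.9, 0.5, 145.6]
force: [1.7, -0.8, 0.2]
grip_width: 0.068
grasp_force: 0.0
time_s: 42.18
tool_pos: [0.5591, -0.103, 0.1914]
tool_rot: [179.8, 0.1, 179.3]
force: [-0.7, 1.1, 0.8]
grip_width: 0.0869
grasp_force: 0.0
dx dy dz turn: 0.1114 0.2738 0.0914 0.2 q7 83
```

```bash
python3 steer.py '.015 .036 0 0 .087;.03 .074 0 0 .087;.045 .11 0 0 .087;.06 .15 0 0 .087;.075 .185 0 0 .087;.09 .22 0 0 .087;.1114 .26 .02 0 .087;.1114 .273 .05 0 .087'; python3 steer.py '0 0 .03 0 .087;0 0 .04 0 .087;0 0 .04 0 .087'; python3 -c "
from h import *
go(.4509,.172,.01,179.1)"
```

```text
time_s: 42.85
tool_pos: [0.4505, 0.1727, 0.1455]
tool_rot: [-179.6, 0.7, 179.3]
force: [1.1, -1.3, 0.8]
grip_width: 0.0868
grasp_force: 0.0
time_s: 43.1
tool_pos: [0.4477, 0.1678, 0.0995]
tool_rot: [-180.0, -0.3, 179.1]
force: [0.1, 0.4, 0.4]
grip_width: 0.0872
grasp_force: 0.0
dx dy dz turn: -0.0031 0.0042 0.0895 0.0 q7 54
```

```bash
python3 steer.py '-.003 .004 .03 0 .075;-.003 .004 .06 0 .075;-.003 .004 .08 0 .075;-.003 .004 .088 0 .075;-.003 .004 .088 0 .075'; python3 steer.py '0 0 .002 0 .075;0 0 .005 0 .075;0 0 .005 0 .075';  python3 steer.py '0 0 .001 0 .075;0 0 .002 0 .075;0 0 .002 0 .075';  python3 steer.py '0 0 .001 0 .075;0 0 .002 0 .075;0 0 .002 0 .075'; python3 -c "
from h import *
go(.4509,.172,.01,179.1)"
```

```text
time_s: 43.52
tool_pos: [0.453, 0.1715, 0.0134]
tool_rot: [180.0, -0.1, 179.0]
force: [-0.0, 0.6, -0.4]
grip_width: 0.0754
grasp_force: 0.0
time_s: 43.77
tool_pos: [0.4542, 0.1722, 0.0099]
tool_rot: [180.0, 0.1, 179.0]
force: [-0.1, -0.1, -0.3]
grip_width: 0.075
grasp_force: 0.0
time_s: 44.02
tool_pos: [0.4533, 0.1722, 0.0071]
tool_rot: [-180.0, 0.0, 179.1]
force: [-0.3, 0.7, -0.1]
grip_width: 0.0749
grasp_force: 0.0
time_s: 44.27
tool_pos: [0.4529, 0.1723, 0.0047]
tool_rot: [-180.0, -0.0, 179.1]
force: [0.2, 0.5, 0.0]
grip_width: 0.075
grasp_force: 0.0
dx dy dz turn: 0.0020 -0.0004 -0.0053 -0.0 q7 44
```

```bash
python3 steer.py '0 0 .001 0 .075;0 0 .002 0 .075;0 0 .002 0 .075';  python3 steer.py '0 0 .001 0 .075;0 0 .0015 0 .075;0 0 .0015 0 .075'; python3 steer.py '0 0 .001 0 .075;0 0 .0015 0 .075;0 0 .0015 0 .075'
```

```text
time_s: 44.52
tool_pos: [0.4529, 0.1723, 0.0026]
tool_rot: [-180.0, -0.0, 179.1]
force: [0.1, 0.9, -0.3]
grip_width: 0.0749
grasp_force: 0.0
time_s: 44.77
tool_pos: [0.4529, 0.1723, 0.0012]
tool_rot: [-180.0, -0.0, 179.1]
force: [-0.5, 0.2, 0.2]
grip_width: 0.0751
grasp_force: 0.0
time_s: 45.02
tool_pos: [0.453, 0.1723, -0.0003]
tool_rot: [-180.0, -0.0, 179.1]
force: [-0.4, 0.2, -0.1]
grip_width: 0.075
grasp_force: 0.0
```

```bash
python3 steer.py '0 0 .001 0 .075;0 0 .0015 0 .075;0 0 .0015 0 .075';  python3 steer.py '0 0 .001 0 .075;0 0 .0015 0 .075;0 0 .0015 0 .075'; python3 steer.py '0 0 .001 0 .075;0 0 .001 0 .075;0 0 .001 0 .075'
```

```text
time_s: 45.27
tool_pos: [0.453, 0.1723, -0.0018]
tool_rot: [-180.0, -0.0, 179.1]
force: [-0.3, 0.4, -0.4]
grip_width: 0.0749
grasp_force: 0.0
time_s: 45.52
tool_pos: [0.4529, 0.1723, -0.0033]
tool_rot: [-180.0, -0.0, 179.1]
force: [1.0, -0.2, 0.3]
grip_width: 0.0748
grasp_force: 0.0
time_s: 45.77
tool_pos: [0.4531, 0.1724, -0.004]
tool_rot: [-180.0, 0.0, 179.1]
force: [0.1, -0.5, 2.4]
grip_width: 0.0749
grasp_force: 1.3
```

```bash
python3 steer.py '0 0 -.003 0 .063;0 0 -.006 0 .063;0 0 -.006 0 .063;0 0 -.006 0 .063;0 0 -.006 0 .063' 15; python3 steer.py '0 0 .001 0 .063;0 0 .0015 0 .063;0 0 .0015 0 .063';  python3 steer.py '0 0 .001 0 .063;0 0 .0015 0 .063;0 0 .0015 0 .063'
```

```text
time_s: 46.18
tool_pos: [0.4531, 0.1723, 0.0018]
tool_rot: [-180.0, 0.0, 179.1]
force: [-0.7, 0.3, 0.2]
grip_width: 0.0631
grasp_force: 0.0
time_s: 46.43
tool_pos: [0.4529, 0.1723, 0.0001]
tool_rot: [-180.0, -0.0, 179.1]
force: [0.1, 0.6, 0.9]
grip_width: 0.0634
grasp_force: 0.0
time_s: 46.68
tool_pos: [0.4529, 0.1724, -0.0013]
tool_rot: [-180.0, -0.0, 179.1]
force: [0.0, 0.1, 0.1]
grip_width: 0.0633
grasp_force: 0.0
```

```bash
python3 steer.py '0 0 0 0 .045;0 0 0 0 .045;0 0 0 0 .045;0 0 0 0 .045;0 0 0 0 .045;0 0 0 0 .045' 25; python3 steer.py '0 0 -.01 0 .045;0 0 -.03 0 .045;0 0 -.05 0 .045;0 0 -.05 0 .045'
```

```text
time_s: 47.18
tool_pos: [0.453, 0.1724, -0.0012]
tool_rot: [-180.0, -0.0, 179.1]
force: [0.3, 0.1, -0.7]
grip_width: 0.0548
grasp_force: 25.0
time_s: 47.52
tool_pos: [0.4553, 0.1737, 0.0523]
tool_rot: [179.9, 0.3, 179.1]
force: [1.3, 0.6, -0.7]
grip_width: 0.0549
grasp_force: 25.0
```

```bash
python3 steer.py '0 0 -.04 0 .045;-.01 0 -.08 0 .045;-.02 -.01 -.11 0 .045;-.035 -.04 -.13 0 .045;-.05 -.08 -.13 0 .045;-.06 -.12 -.13 0 .045;-.07 -.16 -.13 0 .045;-.08 -.2 -.13 0 .045'; python3 steer.py '0 -.03 0 6 .045;0 -.06 0 13 .045;0 -.1 0 20 .045;0 -.14 0 27 .045;.01 -.175 0 33.5 .045;.02 -.21 0 33.5 .045;.035 -.245 0 33.5 .045;.04 -.26 0 33.5 .045'; python3 -c "
from h import *
go(.488,-.298,.13,145.6)"
```

```text
time_s: 48.18
tool_pos: [0.5298, -0.0312, 0.179]
tool_rot: [-179.9, 0.0, 179.1]
force: [0.9, -0.2, -0.8]
grip_width: 0.0549
grasp_force: 25.0
time_s: 48.85
tool_pos: [0.482, -0.2945, 0.1781]
tool_rot: [-179.8, -0.1, 145.2]
force: [-0.7, -1.3, -1.2]
grip_width: 0.0553
grasp_force: 25.0
dx dy dz turn: -0.0069 0.0006 0.0481 -0.4 q7 73
```

```bash
python3 steer.py '-.004 0 .015 -.2 .045;-.004 0 .03 -.2 .045;-.004 0 .048 -.2 .045;-.004 0 .065 -.2 .045;-.004 0 .08 -.2 .045;-.004 0 .085 -.2 .045;-.004 0 .085 -.2 .045;-.004 0 .085 -.2 .045'; python3 -c "
from h import *
go(.488,-.298,.077,145.6)"
```

```text
time_s: 49.52
tool_pos: [0.4892, -0.2897, 0.0939]
tool_rot: [180.0, -0.0, 145.8]
force: [-0.1, 0.2, -0.8]
grip_width: 0.055
grasp_force: 25.0
dx dy dz turn: -0.0036 -0.0076 0.0169 0.2 q7 69
```

```bash
python3 steer.py '-.002 -.004 .003 0 .045;-.0036 -.0076 .006 0 .045;-.0036 -.0076 .01 0 .045;-.0036 -.0076 .013 0 .045;-.0036 -.0076 .013 0 .045'; python3 steer.py '0 0 .001 0 .045;0 0 .002 0 .045;0 0 .002 0 .045'; python3 steer.py '0 0 .001 0 .045;0 0 .002 0 .045;0 0 .002 0 .045'
```

```text
time_s: 49.93
tool_pos: [0.487, -0.2988, 0.0802]
tool_rot: [180.0, -0.1, 145.7]
force: [-0.2, 0.3, -1.2]
grip_width: 0.055
grasp_force: 25.0
time_s: 50.18
tool_pos: [0.4876, -0.2986, 0.0788]
tool_rot: [-180.0, -0.0, 145.8]
force: [-0.8, 0.2, -0.7]
grip_width: 0.0551
grasp_force: 25.0
time_s: 50.43
tool_pos: [0.4876, -0.2988, 0.0768]
tool_rot: [-180.0, 0.0, 145.8]
force: [-1.4, -0.5, -1.3]
grip_width: 0.0552
grasp_force: 25.0
```

```bash
python3 steer.py '0 0 .001 0 .045;0 0 .0015 0 .045;0 0 .0015 0 .045'; python3 steer.py '0 0 0 0 .068;0 0 0 0 .068;0 0 0 0 .068;0 0 0 0 .068;0 0 -.02 0 .068;0 0 -.06 0 .068;0 0 -.1 0 .068;0 0 -.11 0 .087'; python3 steer.py '0 .035 0 -5 .087;0 .07 0 -10 .087;0 .11 0 -15 .087;0 .15 0 -20 .087;0 .19 0 -25 .087;0 .23 0 -30 .087;.02 .26 0 -35 .087;.05 .28 0 -35.5 .087'
python3 - <<'E'
from h import *
go(.454,.2917,.1,177)
c=avg("top",4); im=c["img"]; np.save("a7.npy",im); a=np.load("a5.npy")
for n,(u0,v0,u1,v1) in dict(pl1=(184,190,212,230),pl2=(184,235,212,276),pl3=(226,233,254,278),cap=(135,190,165,215)).items():
    d,r=cv2.phaseCorrelate(a[v0:v1,u0:u1].mean(2).astype(np.float64),im[v0:v1,u0:u1].mean(2).astype(np.float64)); print(n,np.round(d,2),round(r,2))
s=avg("scene",4)
print((s["img"][...,2]-s["img"][...,0])[172:180,203:206].round().astype(int).T.tolist())
E
```

```text
time_s: 50.68
tool_pos: [0.4877, -0.2988, 0.0766]
tool_rot: [-180.0, 0.0, 145.8]
force: [-2.5, 1.2, 6.9]
grip_width: 0.0554
grasp_force: 25.0
time_s: 51.35
tool_pos: [0.4907, -0.2996, 0.1913]
tool_rot: [-180.0, 0.5, 145.8]
force: [1.7, 0.1, -0.1]
grip_width: 0.0704
grasp_force: 0.0
time_s: 52.02
tool_pos: [0.6058, -0.0363, 0.1846]
tool_rot: [179.8, 0.1, -178.5]
force: [-0.7, 0.3, -0.5]
grip_width: 0.0864
grasp_force: 0.0
dx dy dz turn: 0.1429 0.3319 0.0846 4.5 q7 75
pl1 [-0.11  0.09] 0.96
pl2 [-0.01  0.5 ] 0.98
pl3 [-7.99  4.47] 0.29
cap [0.06 0.73] 0.89
[[4, 8, 42, 119, 165, 142, 56, 15], [2, 9, 52, 133, 171, 144, 48, 13], [3, 12, 56, 136, 171, 145, 50, 16]]
```

```bash
python3 steer.py '.016 .037 0 4.5 .087;.032 .075 0 4.5 .087;.048 .112 0 4.5 .087;.064 .15 0 4.5 .087;.08 .187 0 4.5 .087;.096 .225 0 4.5 .087;.112 .262 0 4.5 .087;.128 .3 0 4.5 .087'; python3 steer.py '.015 .032 .02 0 .075;.015 .032 .05 0 .075;.015 .032 .08 0 .075;.015 .032 .1 0 .075;.015 .032 .12 0 .075;.015 .032 .13 0 .075;.015 .032 .13 0 .075'; python3 -c "
from h import *
go(.454,.2917,.005,177)"
```

```text
time_s: 53.08
tool_pos: [0.4692, 0.258, 0.1855]
tool_rot: [-180.0, 0.1, 176.6]
force: [0.7, -0.0, -0.4]
grip_width: 0.0869
grasp_force: 0.0
time_s: 53.67
tool_pos: [0.4552, 0.289, 0.0532]
tool_rot: [-179.9, -0.2, 176.7]
force: [-0.6, 0.5, -0.7]
grip_width: 0.0751
grasp_force: 0.0
dx dy dz turn: 0.0014 0.0026 0.0482 -0.3 q7 31
```

```bash
python3 steer.py '0 .0026 .012 0 .067;0 .0026 .025 0 .067;0 .0026 .035 0 .067;0 .0026 .042 0 .067;0 .0026 .047 0 .067;0 .0026 .049 0 .067;0 .0026 .049 0 .067'; python3 steer.py '0 0 .0015 0 .067;0 0 .0035 0 .067;0 0 .0035 0 .067'
```

```text
time_s: 54.25
tool_pos: [0.4559, 0.2932, 0.0059]
tool_rot: [-180.0, -0.0, 176.8]
force: [-0.4, -0.6, -0.2]
grip_width: 0.0667
grasp_force: 0.0
time_s: 54.5
tool_pos: [0.4562, 0.2933, 0.0028]
tool_rot: [-180.0, 0.0, 176.8]
force: [-0.8, 0.3, -0.4]
grip_width: 0.0669
grasp_force: 0.0
```

```bash
python3 steer.py '0 0 .002 0 .064;0 0 .004 0 .063;0 0 .004 0 .063;0 0 .004 0 .063'; python3 steer.py '0 0 0 0 .045;0 0 0 0 .045;0 0 0 0 .045;0 0 0 0 .045;0 0 0 0 .045;0 0 0 0 .045' 25; python3 steer.py '0 0 -.01 0 .045;0 0 -.04 0 .045;0 0 -.08 0 .045;0 0 -.12 0 .045;0 0 -.16 0 .045;0 0 -.18 0 .045'; python3 -c "
from h import *
go(.52,.0,.18,145.6)"
```

```text
time_s: 54.83
tool_pos: [0.456, 0.2932, -0.0013]
tool_rot: [-180.0, -0.0, 176.8]
force: [-0.3, -1.1, 0.4]
grip_width: 0.0631
grasp_force: 0.0
time_s: 55.33
tool_pos: [0.4561, 0.2934, -0.0011]
tool_rot: [-180.0, 0.0, 176.8]
force: [-0.1, -0.2, -0.1]
grip_width: 0.0553
grasp_force: 25.0
time_s: 55.83
tool_pos: [0.4571, 0.2952, 0.184]
tool_rot: [179.9, 0.3, 176.8]
force: [0.0, 0.4, -0.8]
grip_width: 0.0556
grasp_force: 25.0
dx dy dz turn: -0.0792 -0.2913 0.0040 31.2 q7 37
```

```bash
python3 steer.py '-.01 -.037 0 0 .045;-.02 -.075 0 0 .045;-.03 -.11 0 0 .045;-.04 -.145 0 0 .045;-.05 -.18 0 0 .045;-.06 -.22 0 0 .045;-.07 -.255 0 0 .045;-.079 -.291 0 0 .045'; python3 steer.py '0 -.035 0 5 .045;0 -.07 0 11 .045;0 -.11 0 18 .045;0 -.15 0 25 .045;0 -.19 0 31 .045;.01 -.23 0 31.2 .045;.02 -.26 0 31.2 .045;.03 -.29 0 31.2 .045';  python3 -c "
from h import *
go(.488,-.2985,.13,145.7)"
```

```text
time_s: 56.5
tool_pos: [0.5186, -0.0036, 0.1795]
tool_rot: [-179.9, 0.0, 176.8]
force: [0.4, 0.9, -0.1]
grip_width: 0.0552
grasp_force: 25.0
time_s: 57.17
tool_pos: [0.4713, -0.2913, 0.1793]
tool_rot: [-180.0, 0.0, 145.5]
force: [1.3, 0.4, -1.0]
grip_width: 0.0547
grasp_force: 25.0
dx dy dz turn: -0.0178 0.0035 0.0493 -0.2 q7 75
```

```bash
python3 steer.py '-.008 0 0 0 .045;-.0165 0 .01 0 .045;-.0165 0 .025 0 .045;-.0165 0 .045 0 .045;-.0165 0 .06 0 .045;-.0165 0 .07 0 .045;-.0165 0 .07 0 .045;-.0165 0 .07 0 .045'; python3 -c "
from h import *
go(.488,-.2985,.0826,145.7)"
```

```text
time_s: 57.83
tool_pos: [0.4859, -0.2985, 0.1091]
tool_rot: [180.0, -0.0, 145.6]
force: [-0.2, 0.2, -0.5]
grip_width: 0.0554
grasp_force: 25.0
dx dy dz turn: -0.0017 0.0012 0.0265 -0.1 q7 70
```

```bash
python3 steer.py '-.0015 .001 .008 0 .045;-.0015 .001 .015 0 .045;-.0015 .001 .02 0 .045;-.0015 .001 .0235 0 .045;-.0015 .001 .0235 0 .045;-.0015 .001 .0235 0 .045'; python3 steer.py '0 0 .001 0 .045;0 0 .002 0 .045;0 0 .002 0 .045'; python3 steer.py '0 0 .001 0 .045;0 0 .0015 0 .045;0 0 .0015 0 .045'
```

```text
time_s: 58.33
tool_pos: [0.4876, -0.2988, 0.0852]
tool_rot: [180.0, -0.0, 145.6]
force: [0.6, 0.3, -0.2]
grip_width: 0.0555
grasp_force: 25.0
time_s: 58.58
tool_pos: [0.4877, -0.2989, 0.0834]
tool_rot: [-180.0, 0.0, 145.6]
force: [-0.1, -0.5, -1.0]
grip_width: 0.055
grasp_force: 25.0
time_s: 58.83
tool_pos: [0.4879, -0.299, 0.0827]
tool_rot: [-180.0, 0.0, 145.6]
force: [-1.8, 0.3, 4.1]
grip_width: 0.0555
grasp_force: 25.0
```

```bash
python3 steer.py '0 0 0 0 .068;0 0 0 0 .068;0 0 0 0 .068;0 0 0 0 .068;0 0 -.02 0 .068;0 0 -.06 0 .068;0 0 -.1 0 .068;0 0 -.11 0 .087'; python3 steer.py '0 .035 0 -5 .087;0 .07 0 -10 .087;0 .11 0 -15 .087;0 .15 0 -20 .087;.01 .19 0 -25 .087;.03 .22 0 -29 .087;.06 .25 0 -29 .087;.09 .275 0 -29 .087'
python3 - <<'E'
from h import *
go(.5838,.2938,.1,174.7)
im=avg("top",3)["img"]; a=np.load("a5.npy"); u0,v0,u1,v1=184,190,212,230
print(cv2.phaseCorrelate(a[v0:v1,u0:u1].mean(2).astype(np.float64),im[v0:v1,u0:u1].mean(2).astype(np.float64)))
E
```

```text
time_s: 59.5
tool_pos: [0.4908, -0.2997, 0.1978]
tool_rot: [-180.0, 0.5, 145.6]
force: [1.2, -0.2, 0.9]
grip_width: 0.0702
grasp_force: 0.0
time_s: 60.17
tool_pos: [0.5691, -0.0185, 0.1913]
tool_rot: [179.9, 0.0, 174.6]
force: [0.4, 0.6, 0.6]
grip_width: 0.0867
grasp_force: 0.0
dx dy dz turn: 0.0146 0.3123 0.0913 -0.1 q7 69
((0.09033386443285174, -0.09932470396206483), 0.9489291508972951)
```

```bash
python3 steer.py '.002 .04 0 0 .087;.004 .08 0 0 .087;.006 .12 0 0 .087;.008 .16 0 0 .087;.01 .2 0 0 .087;.012 .24 0 0 .087;.014 .28 0 0 .087;.0146 .308 .02 0 .087'; python3 steer.py '0 .004 .03 0 .075;0 .004 .06 0 .075;0 .004 .09 0 .075;0 .004 .11 0 .075;0 .004 .12 0 .075;0 .004 .12 0 .075'; python3 -c "
from h import *
go(.5838,.2938,.005,174.7)"
```

```text
time_s: 60.98
tool_pos: [0.5852, 0.2913, 0.1748]
tool_rot: [179.7, 0.3, 174.6]
force: [0.7, 0.4, 0.8]
grip_width: 0.087
grasp_force: 0.0
time_s: 61.48
tool_pos: [0.5833, 0.2885, 0.0486]
tool_rot: [-179.8, -0.2, 174.5]
force: [-0.5, -0.5, 0.1]
grip_width: 0.075
grasp_force: 0.0
dx dy dz turn: -0.0000 0.0053 0.0436 -0.2 q7 33
```

```bash
python3 steer.py '0 .004 .012 0 .067;0 .004 .022 0 .067;0 .004 .032 0 .067;0 .004 .038 0 .067;0 .004 .042 0 .067;0 .004 .0445 0 .067;0 .004 .0445 0 .067'; python3 steer.py '0 0 .0015 0 .067;0 0 .003 0 .067;0 0 .003 0 .067'
```

```text
time_s: 62.07
tool_pos: [0.5842, 0.2946, 0.0069]
tool_rot: [-180.0, -0.0, 174.6]
force: [0.7, -0.2, -0.6]
grip_width: 0.0671
grasp_force: 0.0
time_s: 62.32
tool_pos: [0.5844, 0.2948, 0.0044]
tool_rot: [-180.0, 0.0, 174.6]
force: [0.9, -0.1, 0.1]
grip_width: 0.0668
grasp_force: 0.0
```

```bash
python3 steer.py '0 0 .002 0 .064;0 0 .004 0 .063;0 0 .0055 0 .063;0 0 .0055 0 .063;0 0 .0055 0 .063'; python3 steer.py '0 0 0 0 .045;0 0 0 0 .045;0 0 0 0 .045;0 0 0 0 .045;0 0 0 0 .045;0 0 0 0 .045' 25; python3 steer.py '0 0 -.01 0 .045;0 0 -.04 0 .045;0 0 -.08 0 .045;0 0 -.12 0 .045;0 0 -.16 0 .045;0 -.03 -.18 0 .045;0 -.07 -.18 0 .045'; python3 -c "
from h import *
go(.56,-.08,.18,145.6)"
```

```text
time_s: 62.73
tool_pos: [0.5842, 0.2947, -0.0014]
tool_rot: [-180.0, -0.0, 174.6]
force: [-0.3, 0.5, -0.1]
grip_width: 0.063
grasp_force: 0.0
time_s: 63.23
tool_pos: [0.5844, 0.2949, -0.0011]
tool_rot: [180.0, 0.0, 174.6]
force: [-0.6, 0.7, 0.6]
grip_width: 0.0551
grasp_force: 24.9
time_s: 63.82
tool_pos: [0.5783, 0.2318, 0.1859]
tool_rot: [179.6, 0.5, 175.0]
force: [0.7, -0.4, -0.4]
grip_width: 0.0549
grasp_force: 24.9
dx dy dz turn: -0.0087 -0.3122 0.0059 29.4 q7 43
```

```bash
python3 steer.py '-.001 -.04 0 0 .045;-.002 -.08 0 0 .045;-.003 -.12 0 0 .045;-.004 -.16 0 0 .045;-.005 -.2 0 4 .045;-.006 -.24 0 10 .045;-.007 -.28 0 17 .045;-.0087 -.312 0 24 .045'; python3 -c "
from h import *
go(.44,-.3657,.18,145.6)"
```

```text
time_s: 64.48
tool_pos: [0.5559, -0.0902, 0.1794]
tool_rot: [-179.9, 0.1, 150.1]
force: [0.2, -0.8, -1.0]
grip_width: 0.0552
grasp_force: 24.9
dx dy dz turn: -0.0369 -0.2966 -0.0006 4.5 q7 54
```

```bash
python3 steer.py '-.005 -.04 0 4.5 .045;-.01 -.08 0 4.5 .045;-.015 -.12 0 4.5 .045;-.02 -.16 0 4.5 .045;-.025 -.2 0 4.5 .045;-.03 -.24 0 4.5 .045;-.035 -.28 0 4.5 .045;-.037 -.297 0 4.5 .045'; python3 steer.py '0 0 .01 0 .045;0 0 .03 0 .045;0 0 .05 0 .045;0 0 .06 0 .045;0 0 .06 0 .045'; python3 -c "
from h import *
go(.44,-.3657,.091,145.6)"
```

```text
time_s: 65.15
tool_pos: [0.4391, -0.3697, 0.1791]
tool_rot: [-179.8, 0.0, 145.6]
force: [-0.9, -1.0, -1.6]
grip_width: 0.055
grasp_force: 24.9
time_s: 65.57
tool_pos: [0.4419, -0.3612, 0.1167]
tool_rot: [179.9, -0.3, 146.2]
force: [0.1, 0.1, -1.5]
grip_width: 0.0554
grasp_force: 24.9
dx dy dz turn: -0.0009 -0.0048 0.0257 0.6 q7 80
```

```bash
python3 steer.py '0 -.004 .008 .4 .045;0 -.004 .014 .4 .045;0 -.004 .019 .4 .045;0 -.004 .0225 .4 .045;0 -.004 .0225 .4 .045;0 -.004 .0225 .4 .045'; python3 steer.py '0 0 .001 0 .045;0 0 .002 0 .045;0 0 .002 0 .045'; python3 steer.py '0 0 .001 0 .045;0 0 .0015 0 .045;0 0 .0015 0 .045'
```

```text
time_s: 66.07
tool_pos: [0.441, -0.3664, 0.0964]
tool_rot: [180.0, 0.0, 145.7]
force: [0.1, -0.0, -1.0]
grip_width: 0.0551
grasp_force: 24.9
time_s: 66.32
tool_pos: [0.4409, -0.3665, 0.0944]
tool_rot: [-180.0, 0.0, 145.7]
force: [0.4, -0.4, -0.3]
grip_width: 0.0551
grasp_force: 24.9
time_s: 66.57
tool_pos: [0.4408, -0.3665, 0.0928]
tool_rot: [-180.0, -0.0, 145.7]
force: [0.0, -0.3, -1.2]
grip_width: 0.0551
grasp_force: 24.9
```

```bash
python3 steer.py '0 0 .001 0 .045;0 0 .0015 0 .045;0 0 .0015 0 .045'; python3 steer.py '0 0 .0005 0 .045;0 0 .001 0 .045;0 0 .001 0 .045'
```

```text
time_s: 66.82
tool_pos: [0.4408, -0.3664, 0.0912]
tool_rot: [-180.0, -0.0, 145.7]
force: [0.3, 0.3, -1.8]
grip_width: 0.0551
grasp_force: 24.9
time_s: 67.07
tool_pos: [0.4409, -0.3665, 0.0909]
tool_rot: [-180.0, -0.0, 145.7]
force: [-2.1, 0.6, 4.5]
grip_width: 0.0553
grasp_force: 25.0
```

```bash
python3 steer.py '0 0 0 0 .068;0 0 0 0 .068;0 0 0 0 .068;0 0 0 0 .068;0 0 -.02 0 .068;0 0 -.06 0 .068;0 0 -.09 0 .068;0 0 -.11 0 .087'; python3 steer.py '0 .035 0 0 .087;0 .07 0 0 .087;0 .11 0 0 .087;0 .15 0 0 .087;0 .19 0 0 .087;.01 .23 0 0 .087;.03 .26 0 0 .087;.05 .29 0 0 .087';  python3 steer.py '.03 .03 0 0 .087;.06 .05 0 0 .087;.09 .07 0 0 .087;.12 .09 0 0 .087;.15 .11 0 0 .087;.18 .13 0 0 .087;.21 .15 0 0 .087;.22 .16 0 0 .087'
python3 - <<'E'
from h import *
s=avg("scene",12);t=avg("top",12); np.savez("a9.npz",s=s["img"],t=t["img"])
print((s["img"][...,2]-s["img"][...,0])[168:184,203:206].round().astype(int).T.tolist())
z=lambda im,u,v,w,h,k:cv2.resize(im[v:v+h,u:u+w],None,fx=k,fy=k,interpolation=cv2.INTER_CUBIC).clip(0,255).astype(np.uint8)
b=z(t["img"],350,180,150,150,4)[:, :600]
m=np.vstack([z(t["img"],390,182,20,20,10),z(s["img"],190,167,20,20,10),z(s["img"],200,135,80,80,2.5)])
cv2.imwrite("pics/f.png",np.hstack([b,m]))
E
```

```text
time_s: 67.73
tool_pos: [0.4421, -0.3669, 0.2035]
tool_rot: [-180.0, 0.2, 145.7]
force: [-0.4, 0.4, -0.5]
grip_width: 0.07
grasp_force: 0.0
time_s: 68.4
tool_pos: [0.5637, -0.0962, 0.2001]
tool_rot: [179.9, -0.0, 145.7]
force: [-0.5, -0.5, 0.3]
grip_width: 0.0869
grasp_force: 0.0
time_s: 69.07
tool_pos: [0.4688, 0.1629, 0.2006]
tool_rot: [-180.0, 0.0, 146.1]
force: [-0.2, 0.6, -0.4]
grip_width: 0.0873
grasp_force: 0.0
[[9, 7, 6, 6, 4, 8, 43, 118, 164, 142, 56, 15, 8, 10, 6, 2], [3, 2, 1, 2, 2, 9, 53, 133, 170, 143, 48, 13, 14, 18, 12, 6], [2, 3, 2, 3, 4, 11, 56, 136, 171, 145, 51, 16, 19, 24, 20, 15]]
```

View pics/f.png

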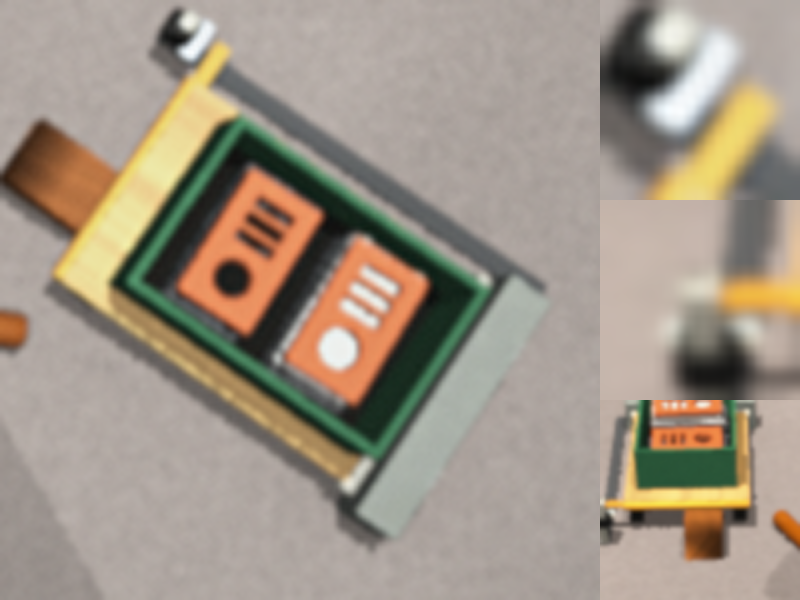

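Run:
```python
from lvl import *
s=avg("scene",1);t=avg("top",1); A=np.load("avg0.npz");B=np.load("a9.npz")
n=np.array([.83,.56]);d=np.array([.56,-.83]); base=np.array([398.8,189.6]); x=np.arange(-6,12.01,.5)
for nm,im in(("start",A["t"]),("now",B["t"])):
    ch=(im[...,2]-im[...,0]).astype(np.float32); w=im.min(2).astype(np.float32)
    for lab,src,ks in(("tab",ch,(-1.5,-.5,.5)),("blade",w,(-4.5,-4,3,3.5,4))):
        pr=[]
        for k in ks:
            P=(base+k*d+x[:,None]*n).astype(np.float32); pr.append(cv2.remap(src,P[None,:,0],P[None,:,1],cv2.INTER_CUBIC)[0])
        pr=np.array(pr)
        if lab=="tab":
            for p in pr:
                q=np.clip(p-60,0,None)*(x>2); print(nm,lab,(q@x/q.sum()).round(2))
        else:
            for k,p in zip(ks,pr): print(nm,lab,k,p[4:26].round().astype(int).tolist())
print("x from",x[4])
```

```text
start tab 5.59
start tab 5.55
start tab 5.46
start blade -4.5 [44, 63, 90, 132, 167, 197, 214, 219, 224, 220, 208, 186, 162, 137, 112, 100, 103, 111, 117, 119, 119, 115]
start blade -4 [34, 53, 89, 129, 167, 205, 224, 239, 241, 234, 226, 208, 178, 149, 120, 105, 104, 111, 116, 119, 119, 115]
start blade 3 [225, 220, 209, 195, 181, 181, 193, 215, 232, 237, 237, 229, 210, 189, 167, 153, 154, 157, 160, 162, 162, 160]
start blade 3.5 [224, 218, 208, 197, 188, 187, 200, 219, 231, 238, 238, 228, 212, 189, 166, 156, 154, 157, 161, 162, 161, 160]
start blade 4 [216, 212, 205, 197, 192, 194, 205, 220, 234, 238, 235, 224, 211, 188, 167, 155, 153, 157, 161, 161, 160, 160]
now tab 6.34
now tab 6.34
now tab 6.35
now blade -4.5 [44, 64, 93, 136, 172, 204, 220, 224, 229, 226, 216, 192, 162, 133, 110, 94, 89, 92, 99, 105, 110, 112]
now blade -4 [34, 55, 93, 134, 173, 212, 230, 243, 244, 239, 234, 217, 181, 145, 115, 98, 90, 92, 98, 106, 110, 112]
now blade 3 [231, 226, 215, 200, 187, 188, 201, 222, 237, 240, 240, 235, 217, 196, 174, 154, 146, 144, 144, 144, 145, 147]
now blade 3.5 [229, 225, 214, 202, 194, 194, 208, 226, 236, 241, 241, 233, 218, 195, 172, 159, 152, 151, 155, 156, 155, 156]
now blade 4 [221, 217, 211, 202, 197, 200, 211, 226, 238, 242, 238, 229, 216, 194, 173, 160, 156, 159, 161, 161, 162, 162]
x from -4.0
```

Run:
```python
from lvl import *
s=avg("scene",1);t=avg("top",1); ax=np.array([.8228,-.5684,0])
def zof(tp,u,v):
    o,d=ray(t,tp); N=np.cross(d,ax); o2,d2=ray(s,(u,v+.61)); return (o2+d2*((o-o2)@N)/(d2@N))[2]
b=np.array([398.8,189.6]);n=np.array([.83,.56])
for xr in(2.0,2.2,2.4): print("far top edge",xr,[(zof(b+xr*n,204.5,v)-.0015).round(4) for v in(177.7,177.95,178.2)])
for xl in(-2.6,-2.4,-2.0,-1.0): print("near bottom edge",xl,[(zof(b+xl*n,204.5,v)+.0015).round(4) for v in(180.7,181,181.3)])
# same with tab edges as control: (known pointer z .0397)
im=np.load("a9.npz"); ch=(im["t"][...,2]-im["t"][...,0]).astype(np.float32); x=np.arange(2,10,.1)
P=(b-.5*np.array([.56,-.83])+x[:,None]*n).astype(np.float32); p=cv2.remap(ch,P[None,:,0],P[None,:,1],cv2.INTER_LINEAR)[0]; h=(p.max()+np.median(ch[170:185,385:395]))/2
i=np.where(p>h)[0]; print("tab edges",x[i[0]],x[i[-1]],"far",zof(b+x[i[-1]]*n,204.5,174.35),"near",zof(b+x[i[0]]*n,204.5,177.65))
```

```text
far top edge 2.0 [np.float64(0.0409), np.float64(0.0398), np.float64(0.0387)]
far top edge 2.2 [np.float64(0.0405), np.float64(0.0393), np.float64(0.0382)]
far top edge 2.4 [np.float64(0.04), np.float64(0.0389), np.float64(0.0378)]
near bottom edge -2.6 [np.float64(0.0406), np.float64(0.0392), np.float64(0.0379)]
near bottom edge -2.4 [np.float64(0.0401), np.float64(0.0388), np.float64(0.0375)]
near bottom edge -2.0 [np.float64(0.0393), np.float64(0.0379), np.float64(0.0366)]
near bottom edge -1.0 [np.float64(0.037), np.float64(0.0357), np.float64(0.0343)]
tab edges 4.100000000000001 8.600000000000005 far 0.04318767913471866 near 0.03803071291863136
```

```bash
python3 -c "
from cell import env
print(env.sign_off())"
```

```text
the job is handed in; nothing more can be done
None
```

The job is handed in, but sign-off gave no verdict: by my image measurements the board is wedged with its pointer within about 1 mm of the mark, and both castings, the one cover and all three plates lie flat in the green box.

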